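# Finish the drying tower and show the flagged test bar to the camera

### The job

Lay the two plain white bars from the blue mat on the drying tower as its next layer: set down gently, not dropped, crosswise on the top two bars, parallel, evenly centred and spaced like the pairs below, without shifting the tower. Then pick up the red-ended bar from the mat and hold it still before the inspection camera, the centre of its underside straight out from the lens at 160 mm, the underside square to the line of sight and the bar's length level across the view (either way round), touching nothing but the gripper. Finish while still holding it there: do not put it down or let go; leave everything else alone and do not touch the camera.

Things in the scene. Friction and masses are not known exactly. Their poses are not given: they have to be found in the camera images.
- mat: fixed blue mat, 200 (x) x 250 (y) x 4 mm, on which the three bars lie side by side, lengths roughly along its x, centres 80 mm apart; origin at the centre of its underside. It may be on either side, the tower on the other
- plate: fixed green-painted metal plate under the tower, 170 x 170 mm, top 12 mm above the bench; origin at its centre at bench level, x and y along its edges. Lower pair of bars: along its x at about y = +45 and -45 mm; upper pair: along its y at about x = +45 and -45 mm, top 40 mm above the origin; so the next pair goes along x at y = +45 and -45 mm
- plain_a: plain white moulded resin test bar, 140 x 20 x 14 mm, about 70 g; origin at the centre of its underside, x along its length, y across its width, z up through its 14 mm thickness. Loose on the mat
- plain_b: the other plain white bar, same size and axes, loose on the mat
- flagged: white bar with 25 mm of each end red: moulded resin test bar, 140 x 20 x 14 mm, about 70 g; origin at the centre of its underside, x along its length, y across its width, z up through its 14 mm thickness (z stays the axis through its thickness when it is turned, the underside facing -z). Loose on the mat; the two ends are alike
- low_a: white bar in the tower's lower layer, same size and axes
- low_b: the other white bar in the lower layer
- top_a: white bar in the tower's upper layer, same size and axes
- top_b: the other white bar in the upper layer
- camera: fixed stand of the inspection camera on the far side of the bench: steel foot 100 x 100 x 12 mm and two upright cheeks up to 97 mm; origin at the centre of the foot's underside, its -x side faces the robot, roughly
- head: the camera's grey head (50 x 62 x 50 mm) with black lens tube (48 mm across) and green ring, carried in the stand 80 mm above the bench and tilted 25 degrees from straight up towards the robot side; origin at the head's centre, z along the line of sight out of the lens, y level across the view; nothing on it moves
- lens (a point): centre of the lens's front face, 55 mm from the head's origin along its z; axes as the head's
- focus (a point): point in the air on the line of sight, 160 mm out from the lens, about 275 mm above the bench: where the centre of the red-ended bar's underside is to be held; axes as the head's
- reagent: bystander: white bottle with red cap, 64 mm across, 150 mm tall; origin at the centre of its underside
- amber: bystander: amber jar with black cap, 60 mm across, 100 mm tall; origin at the centre of its underside
- beaker: bystander: glass beaker, 70 mm across, 90 mm tall; origin at the centre of its underside
- mouse: bystander: grey computer mouse, about 95 x 60 x 34 mm; origin on its underside
- pen: bystander: black and blue pen, 140 mm long, 10 mm thick; origin under its middle, x along it
- caliper: bystander: steel sliding caliper, 220 mm long, 13 mm high at its black slide; origin under the middle of its beam, x along it

How it is judged:
By the outcome, as a careful person would: the job done as asked, in the order asked, and still so for the second after the job is handed in, while the arm keeps its last pose, push and grip.
It also fails if it takes over 67 s, if anything falls off the work surface, if the arm or the gripper's body presses on something with over 40 N, if the wrist force passes 120 N, or if a joint passes its speed limit or range.

### The arm

A 6-joint arm with a two-finger parallel gripper is mounted at the origin on the work surface. World frame = base frame: x ahead of the robot, y to its left, z up, the work surface at z = 0. Lengths are in m, angles in rad, forces in N, time in s.
With the tool pointing down it reaches from about 0.425 to 0.95 m from the base axis. Payload 3.5 kg.
Tool frame: the origin (TCP) lies midway between the tips of the shut fingers; the grasp point (between the pads) lies 19 mm behind it; z points along the fingers, y is the line along which they close (so a half turn about z gives the same grasp; the last joint's range is limited). The gripper opens to 85 mm and grips with 20 to 120 N. Pads are 22 mm wide; open, the fingers measure 114 mm over their backs; the gripper's body (76 mm by 85 mm) begins 54 mm behind the grasp point. The pads swing forward as they close: fully open they stand 13 mm farther back than shut.
Start: joints at [-1.362, 0.286, 1.577, -0, 1.279, -0.15], TCP at [0.237, -0.632, 0.231] pointing down, gripper open.
Joint ranges: [-2.77, 2.77], [-0.9, 2.22], [0.21, 2.48], [-1.53, 4.67], [0.24, 2.81], [-2.84, 2.84]. Speed limits (rad/s): [2.79, 2.79, 3.14, 3.14, 3.14, 3.14].

### API

Orientations are given as a unit quaternion [x, y, z, w].
In Python, from plant import ctrl gives the robot as it stands.
- The arm moves only by the tool move_arm, never from a script. Its argument "plan" is a list of rows, each an object of numbers: "x", "y", "z": the shift along the tool's x, y, z in m; "yaw": the turn about the tool's z in rad; "fingers": the closure, from 0 (fully open) to 1 (shut). In form: [{"x": .., "y": .., "z": .., "yaw": .., "fingers": ..}, ...]. A call has 1 to 5 rows; each row is the pose to reach, as a shift and turn from the pose commanded when the call began, along the tool's axes at that moment; what a row does not reach only later rows make up. A row lasts 1/10 s, in which the tool goes at most 50 mm and 8.59 degrees, less where a joint would pass 70% of its speed; a pose out of reach is approached as far as the arm can. A call with a gripper value outside its range is refused whole. The fingers move at their own pace and stop on an object; "force" is the grip in N (left out, the last holds). Time passes only in rows, so rows that repeat a pose let the fingers close. It gives the time, the measured TCP pose, the force, the opening and the grip force at its end, in the units of the state.
- ctrl.get_state(): the state, without advancing time (a new reading comes with each control period).
- ctrl.read_camera(name): name is "side" or "top"; returns the picture (400x640x3 uint8, red, green, blue); there is no depth.
- ctrl.camera_model(name): a dict with "intrinsics" (3x3 intrinsics, pixels), "cam_to_world" (4x4, takes a point from camera to world coordinates). Camera axes: x right, y up, looking along -z (the intrinsics and any distortion apply to the point x, -y, -z); pixel columns grow to the right and rows downward; lengths in m; the calibration is good to about 2 mm. A picture is of the moment at which its call begins. camera_model takes no time and is no camera call.
- ctrl.sign_off(): hands the job in; it is judged then, once.
The state is a dict: "time": time; "qpos": joint angles; "dq": joint speeds; "joint_efforts": joint torques, N m; "eef_pos": TCP position; "tcp_rot": TCP orientation; "contact_force": force on the tool from outside, world axes, zero at the start; "wrist_torque": the same for the moment, N m; "opening": opening from 0.0 (shut) to 1.0 (fully open); "finger_force": force on a finger pad.
Only numpy, scipy, OpenCV 4.12 (cv2) and the standard library are available. Lean on these libraries where they do the work, as an engineer would, in place of code of your own. Each camera call takes 0.05 s, during which the arm holds its last target. There are 200 camera calls.

## Working session

There is one attempt and no reset: what is moved stays moved. The work goes in short steps, Python scripts to look and compute and a tool call to move; the robot and the scene stay as the last step left them, time stands still between calls to the robot, and variables do not carry over. Pictures are saved under pics/ and viewed, at most 10 in all, crops included, and the job is handed in when it is done.

Besides the shell and the picture viewer there is one more tool, called after ">>>" as name([rows], argument=value, ...), one row to a line, values as JSON. move_arm: Moves the arm, as the interface text tells. Its arguments: {"type":"object","properties":{"plan":{"type":"array"},"force":{"type":"number"}},"required":["plan"]}

```bash
ls; mkdir -p pics
python3 - <<'E'
from plant import ctrl
import cv2,numpy as np
np.set_printoptions(precision=4,suppress=True)
print(ctrl.get_state())
for n in("side","top"):
    im=ctrl.read_camera(n); cv2.imwrite(f"pics/{n}0.png",im[:,:,::-1]); print(ctrl.camera_model(n))
E
```

```text
pics
{'time': 0.0, 'qpos': array([-1.362 ,  0.2872,  1.5782, -0.    ,  1.2786, -0.15  ]), 'dq': array([ 0.0006, -0.0017,  0.0017, -0.0007,  0.0005, -0.0002]), 'joint_efforts': array([ -0.0007, -40.5982, -29.2623,  -0.0003,   0.006 ,  -0.    ]), 'eef_pos': array([ 0.2369, -0.6313,  0.2299]), 'tcp_rot': array([ 0.9839,  0.1784, -0.    , -0.0012]), 'contact_force': array([0.2277, 0.0686, 0.145 ]), 'wrist_torque': array([0.0712, 0.0155, 0.0094]), 'finger_force': 0.0, 'opening': 1.0015425419624795}
{'intrinsics': array([[510.1363,   0.    , 319.9803],
       [  0.    , 510.1363, 202.8684],
       [  0.    ,   0.    ,   1.    ]]), 'cam_to_world': array([[-0.7101,  0.4175, -0.567 , -0.3811],
       [-0.7038, -0.3971,  0.5891,  1.0305],
       [ 0.0208,  0.8173,  0.5758,  1.1768],
       [ 0.    ,  0.    ,  0.    ,  1.    ]])}
{'intrinsics': array([[419.1586,   0.    , 319.9866],
       [  0.    , 419.1586, 200.0291],
       [  0.    ,   0.    ,   1.    ]]), 'cam_to_world': array([[ 0.0066,  0.9902, -0.1398,  0.3872],
       [-1.    ,  0.0064, -0.0023, -0.0115],
       [-0.0014,  0.1398,  0.9902,  1.4371],
       [ 0.    ,  0.    ,  0.    ,  1.    ]])}
```

View pics/top0.png

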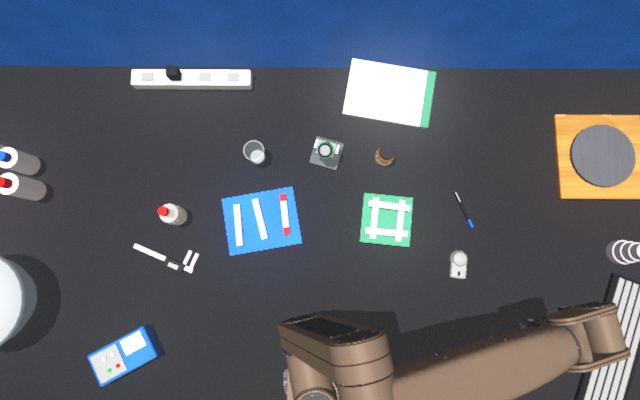

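View pics/side0.png

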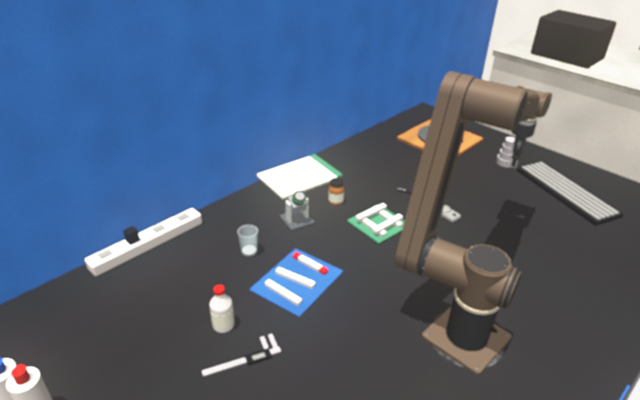

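The top view shows the mat at about (262,221), with plain bars at (238,225) and (260,219) and the red-ended bar at (285,214). The tower is at (388,220) and the camera at (326,152). The side view shows the same items at (297,280), (378,221) and (297,210). I'll enlarge these areas next.

Run:
```python
import cv2,numpy as np
t=cv2.imread("pics/top0.png");s=cv2.imread("pics/side0.png")
f=lambda im,x,y,w,h:cv2.resize(im[y:y+h,x:x+w],(400,300),interpolation=cv2.INTER_CUBIC)
a=np.hstack([f(t,212,180,100,75),f(t,345,180,100,75)]);b=np.hstack([f(s,248,245,100,75),f(s,338,190,80,60)])
cv2.imwrite("pics/c0.png",np.vstack([a,b]))
```

```text
(no output)
```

View pics/c0.png

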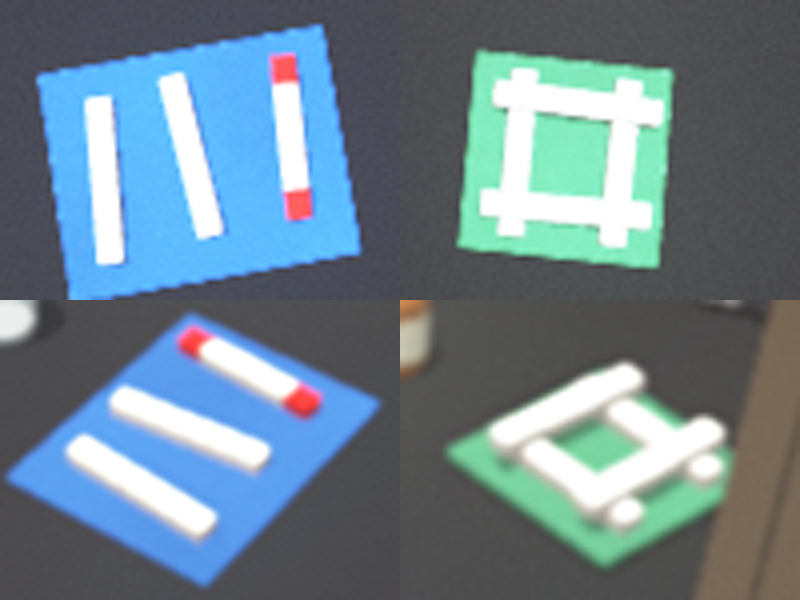

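The crops show the bars saturated white against clean blue and green backgrounds. In the tower, the upper pair runs left-right in the top view. I'll measure by silhouette centroid, since a box's outline is point-symmetric about its projected centre, and triangulate across the two views.

```bash
cat > h.py <<'E'
from plant import ctrl
import cv2,numpy as np
np.set_printoptions(precision=4,suppress=True)
M={n:ctrl.camera_model(n) for n in("side","top")}
def ray(n,px):
    m=M[n];K=m["intrinsics"];T=m["cam_to_world"]
    p=np.atleast_2d(px).astype(float)
    d=np.c_[(p[:,0]-K[0,2])/K[0,0],-(p[:,1]-K[1,2])/K[1,1],-np.ones(len(p))]@T[:3,:3].T
    return T[:3,3],d
def plane(n,px,z):
    o,d=ray(n,px); return o+d*((z-o[2])/d[:,2])[:,None]
def tri(pt,ps):
    A=np.zeros((3,3));b=np.zeros(3);L=[]
    for n,p in(("top",pt),("side",ps)):
        o,d=ray(n,p);d=d[0]/np.linalg.norm(d[0]);P=np.eye(3)-np.outer(d,d);A+=P;b+=P@o;L.append((o,P))
    x=np.linalg.solve(A,b);return x,[np.linalg.norm(P@(x-o)) for o,P in L]
def load(n): return cv2.imread(f"pics/{n}.png")[:,:,::-1]
S=8
def up(im,x,y,w,h):
    return cv2.resize(im[y:y+h,x:x+w],None,fx=S,fy=S,interpolation=cv2.INTER_CUBIC)
def blobs(mask,x,y,lo):
    out=[]
    for c in cv2.findContours(mask.astype(np.uint8),cv2.RETR_EXTERNAL,cv2.CHAIN_APPROX_NONE)[0]:
        if cv2.contourArea(c)<lo*S*S: continue
        m=cv2.moments(c);cen=np.array([m["m10"],m["m01"]])/m["m00"]
        q=lambda p:(np.asarray(p)+.5)/S-.5+[x,y]
        v=cv2.fitLine(c,cv2.DIST_L2,0,.01,.01).ravel()[:2]
        out.append((q(cen),v,q(c[:,0]),cv2.contourArea(c)/S/S))
    return out
def heading(n,c,v,z):
    a,b=plane(n,[c-15*v,c+15*v],z);return np.degrees(np.arctan2(*(b-a)[1::-1]))
E
python3 - <<'E'
from h import *
t=load("top0");s=load("side0")
T=up(t,212,180,100,75).astype(int);Sd=up(s,248,245,100,75).astype(int)
bt=sorted(blobs(T[...,0]>160,212,180,40),key=lambda b:b[0][0])
bs=sorted(blobs(Sd[...,0]>160,248,245,40),key=lambda b:b[0][0])
bs=[b for b in bs if b[0][1]>250]
print(len(bt),len(bs))
for b in bt:print("top",b[0],b[3],plane("top",b[0],.011)[0],heading("top",b[0],b[1],.011))
for b in bs:print("side",b[0],b[3],plane("side",b[0],.011)[0],heading("side",b[0],b[1],.011))
for b in bt:
  for c in bs:
    x,e=tri(b[0],c[0])
    if max(e)<.006:print(x,e)
for n,im,(x,y,w,h),cm in(("top",t,(212,180,100,75),"mat"),("side",s,(248,245,100,75),"mat"),("top",t,(345,180,100,75),"plate"),("top",t,(300,130,50,50),"cam")):
    U=up(im,x,y,w,h).astype(int)
    if cm=="mat": mk=U[...,2]>150
    elif cm=="plate": mk=U[...,1]>130
    else: mk=(U.max(2)>85)
    for b in blobs(mk,x,y,300):
        r=cv2.minAreaRect(b[2].astype(np.float32));bx=cv2.boxPoints(r)
        z={"mat":.002,"plate":.006,"cam":.006}[cm]
        P=plane(n,bx,z);print(cm,n,b[0],plane(n,b[0],z)[0],[round(float(np.linalg.norm(P[i]-P[i-1])),4) for i in range(2)],[round(float(np.degrees(np.arctan2(*(P[i]-P[i-1])[1::-1]))),2) for i in range(2)])
E
```

```text
3 3
top [237.6045 224.5631] 294.515625 [0.5023 0.272  0.011 ] -173.79686003237066
top [259.2084 218.4955] 292.671875 [0.5236 0.1989 0.011 ] -164.5449121927801
top [284.1551 213.6894] 289.0078125 [0.5406 0.114  0.011 ] -173.03708436289176
side [282.8368 291.251 ] 349.625 [0.5049 0.2699 0.011 ] -173.51596130819183
side [294.8793 276.8072] 344.28125 [0.5268 0.1974 0.011 ] -164.2782237955309
side [309.8134 262.2507] 301.1328125 [0.5437 0.1122 0.011 ] -172.4982562376792
[0.5024 0.2717 0.0139] [np.float64(0.0003714712894843336), np.float64(0.0003714712894842938)]
[0.5239 0.199  0.0138] [np.float64(0.0007727394449278692), np.float64(0.0007727394449277725)]
[0.5408 0.1142 0.0139] [np.float64(0.0006696183949238987), np.float64(0.0006696183949240125)]
mat top [261.0835 220.6058] [0.5172 0.1936 0.002 ] [0.2047, 0.2596] [12.1, -79.53]
mat side [296.2016 281.2246] [0.5155 0.202  0.002 ] [0.2094, 0.3411] [-4.35, -74.7]
plate top [386.1238 219.4243] [ 0.5237 -0.2352  0.006 ] [0.174, 0.1755] [85.02, -5.74]
cam top [329.2933 149.1888] [ 0.7696 -0.0397  0.006 ] [0.1275, 0.1569] [74.09, -15.0]
```

```bash
cat > tower.py <<'E'
from h import *
def tower(im,ang,c,x=345,y=180,w=100,h=75):
    U=up(im,x,y,w,h).astype(int); R=U[...,0]>165
    ys,xs=np.nonzero(R); px=np.c_[(xs+.5)/S-.5+x,(ys+.5)/S-.5+y]
    a=np.radians(ang);B=np.array([[np.cos(a),np.sin(a)],[-np.sin(a),np.cos(a)]])
    def L(z): return (plane("top",px,z)[:,:2]-c)@B.T
    r={}
    P=L(.033)
    for s in(1,-1):
        k=(np.abs(P[:,1])<.028)&(np.abs(P[:,0]-s*.045)<.022)
        e=[]
        for v in np.arange(-.026,.026,.002):
            q=P[k&(np.abs(P[:,1]-v)<.001),0]; e.append([v,(q.max()+q.min())/2,np.ptp(q)])
        e=np.array(e);f=np.polyfit(e[:,0],e[:,1],1)
        q=P[np.abs(P[:,0]-s*.045)<.006,1]
        r["up%+d"%s]=(f[1],np.degrees(-f[0]),e[:,2].mean(),(np.percentile(q,.3)+np.percentile(q,99.7))/2,np.ptp(q))
    P=L(.019)
    for s in(1,-1):
        k=(np.abs(P[:,0])<.028)&(np.abs(P[:,1]-s*.045)<.022)
        e=[]
        for v in np.arange(-.026,.026,.002):
            q=P[k&(np.abs(P[:,0]-v)<.001),1]; e.append([v,(q.max()+q.min())/2,np.ptp(q)])
        e=np.array(e);f=np.polyfit(e[:,0],e[:,1],1)
        r["low%+d"%s]=(f[1],np.degrees(f[0]),e[:,2].mean())
    return r
E
python3 - <<'E'
from tower import *
t=load("top0");s=load("side0")
for k,v in tower(t,-5.4,np.array([.5237,-.2352])).items():print(k,np.array(v))
# plate quad top/side; ring
U=up(t,345,180,100,75).astype(int)
b=max(blobs(U[...,1]>130,345,180,300),key=lambda b:b[3])
q=cv2.approxPolyDP(cv2.convexHull((b[2]*8).astype(np.float32)),40,True)[:,0]/8
P=plane("top",q,.010);print("plate quad",P[:,:2].tolist(),P.mean(0))
x,y=(300,130);U=up(t,x,y,50,50);V=up(s,275,180,50,60)
A=cv2.resize(U,(400,480));Bv=cv2.resize(V,(400,480));cv2.imwrite("pics/cam0.png",np.hstack([A,Bv])[:,:,::-1])
E
```

```text
up+1 [ 0.0463 -2.2256  0.0249 -0.0021  0.147 ]
up-1 [-0.0443  1.2373  0.0249  0.001   0.1457]
low+1 [0.0433 0.1225 0.0254]
low-1 [-0.0442 -1.5676  0.0255]
plate quad [[0.6174385393977487, -0.16044187199236937], [0.6002131562552917, -0.32713066387877404], [0.432031957033282, -0.3099362952587419], [0.44862602156139786, -0.141271308787676]] [ 0.5246 -0.2347  0.01  ]
```

View pics/cam0.png

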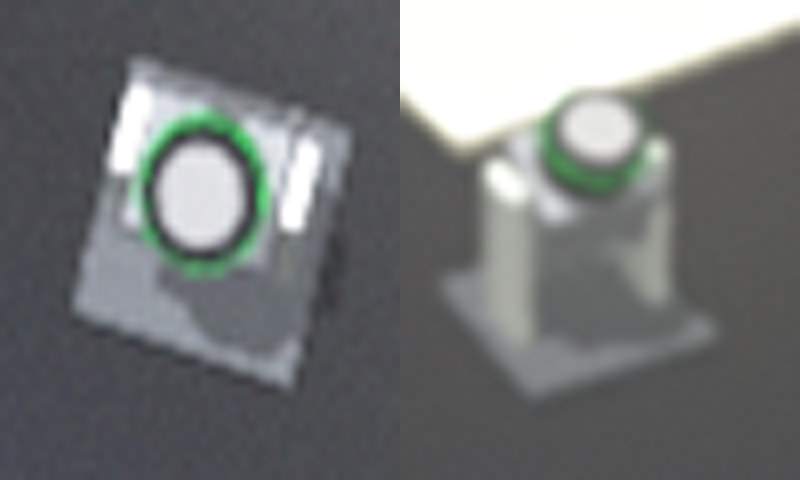

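The left panel (top view) shows the foot's corners at about (135,60), (350,125), (293,388) and (78,312), with the lens disc at (202,195). The right panel (side view) shows the disc at about (598,128) of the composite. Next I'll triangulate the lens and get the foot's heading.

Run:
```python
from h import *
t=load("top0");s=load("side0")
def disc(im,x,y,w,h,cx,cy,th):
    U=up(im,x,y,w,h).astype(int)
    m=(U.min(2)>th).astype(np.uint8)
    n,l,st,ce=cv2.connectedComponentsWithStats(m);k=l[cy,cx]
    return (ce[k]+.5)/S-.5+[x,y],st[k]/S
for th in(135,150,165):
    a,sa=disc(t,300,130,50,50,202,162,th);b,sb=disc(s,275,180,50,60,198,128,th)
    print(th,a,sa,b,sb,tri(a,b))
q=np.array([[135,60],[350,125],[293,388],[78,312]])/[8,9.6]-.5+[300,130]
P=plane("top",q,.012);print(P,P.mean(0))
for i in range(4):
    d=P[i]-P[i-1];print(np.linalg.norm(d),np.degrees(np.arctan2(d[1],d[0])))
# edges: bottom and left edges by mask of foot vs bench
U=up(t,300,130,50,50).astype(int);g=U.sum(2)/3
for x in range(0,400,40):print(g[140:340:12,x].astype(int))
```

```text
135 [324.5815 149.9047] [ 19.5    14.875  11.125  11.    761.625] [293.6147 192.1855] [   0.       0.      50.      44.5   6920.625] (array([ 0.7415, -0.0143,  0.1398]), [np.float64(0.012504998698595395), np.float64(0.012504998698595381)])
150 [324.5795 149.9117] [ 19.75   15.125  10.75   10.625 720.375] [293.7841 190.8742] [   0.       0.      50.      43.    6374.125] (array([ 0.7399, -0.0141,  0.1463]), [np.float64(0.012745173707676374), np.float64(0.0127451737076763)])
165 [324.5705 149.9146] [ 19.875  15.25   10.375  10.375 680.625] [294.2371 188.3797] [   0.       0.      50.      27.625 5592.75 ] (array([ 0.7368, -0.0138,  0.1587]), [np.float64(0.012952370764225025), np.float64(0.012952370764225158)])
[[ 0.8162  0.0059  0.012 ]
 [ 0.7923 -0.0884  0.012 ]
 [ 0.6943 -0.0635  0.012 ]
 [ 0.7218  0.03    0.012 ]] [ 0.7561 -0.029   0.012 ]
0.0974168820855507 -14.290151491479275
0.09726315974947698 -104.21646074604688
0.10111470207287458 165.78875199592076
0.09746782530170334 73.60923267880713
[74 75 75 74 74 76 75 76 76 76 73 75 74 78 74 74 76]
[73 73 75 75 79 74 76 74 72 75 76 77 75 73 77 74 78]
[ 75  76  76  74  74  74 100 105 123 147 116  71  74  76  76  78  74]
[249 122 129 153 145 149 158 154 155 157 154 123  72  78  77  76  76]
[113 166 174 150  99  78 133 125 118 154 159 159 120  70  74  73  74]
[227 226 226 226 226 213  70 110 110 108 104 122 154 112  76  77  76]
[122 159 180 169  96  72 138 114 109 107 110 110 110 150 119  69  74]
[212 202 202 209 178 108 117 119 116 109 107 108 115 147 166 111  74]
[172 133 103 110 108 103  96  77  72  68  68  77  80  78  76  78  79]
[83 83 82 81 80 83 81 81 79 80 76 78 78 80 79 81 78]
```

Run:
```python
from h import *
s=load("side0")
a=np.array([324.58,149.91]);print("top@.13",plane("top",a,.13)[0])
U=up(s,275,180,50,60).astype(int)
m=((U.min(2)>150)&(np.arange(480)[:,None]>92)).astype(np.uint8)
m[:, :135]=0; m[:, 245:]=0; m[175:]=0
n,l,st,ce=cv2.connectedComponentsWithStats(m);k=l[128,198];b=(ce[k]+.5)/S-.5+[275,180];print(b,st[k]/S)
for bb in(b,np.array([299.3,195.5])):print(tri(a,bb),plane("side",bb,.13)[0])
h=np.radians(-14.8);c=np.array([.7561,-.029]);d=-np.array([np.cos(h),np.sin(h)])
print("pred lens",c+.0232*d,"focus",c+.0909*d)
```

```text
top@.13 [ 0.734  -0.0222  0.13  ]
[298.1639 195.0144] [ 16.875  11.625  13.     10.25  652.625]
(array([ 0.7369, -0.0201,  0.1294]), [np.float64(0.003305600200243327), np.float64(0.00330560020024332)]) [ 0.7394 -0.0181  0.13  ]
(array([ 0.7355, -0.0215,  0.1279]), [np.float64(0.0010909913865233948), np.float64(0.0010909913865234145)]) [ 0.7343 -0.019   0.13  ]
pred lens [ 0.7337 -0.0231] focus [ 0.6682 -0.0058]
```

```bash
cat > go.py <<'E'
from h import *
from scipy.spatial.transform import Rotation as R
def go(wps,p=None,hd=None):
    """wps: (x,y,z,heading of tool x deg); prints local shifts & yaw for a down-pointing tool, split at 0.24 m"""
    st=ctrl.get_state()
    X=R.from_quat(st["tcp_rot"]).as_matrix()
    if p is None:p=st["eef_pos"];hd=np.degrees(np.arctan2(X[1,0],X[0,0]))
    print("at",p,hd,"toolz",X[:,2],"t",st["time"],"op",st["opening"],"F",st["contact_force"])
    p=np.array(p,float)
    for w in wps:
        d=np.array(w[:3])-p;dy=(w[3]-hd+90)%180-90
        n=max(int(np.ceil(np.linalg.norm(d)/.24)),int(np.ceil(abs(dy)/42)),1)
        for i in range(n):
            a=np.radians(hd);dl=d/n
            lx=np.cos(a)*dl[0]+np.sin(a)*dl[1];ly=np.sin(a)*dl[0]-np.cos(a)*dl[1]
            print("  x %.4f y %.4f z %.4f yaw %.4f"%(lx,ly,-dl[2],-np.radians(dy/n)))
            hd+=dy/n
        p=np.array(w[:3])
E
python3 - <<'E'
from go import *
go([(.5,-.25,.23,0),(.5024,.2717,.12,6.3),(.5024,.2717,.0065,6.3)])
E
```

```text
at [ 0.2369 -0.6314  0.2301] 20.558180188505418 toolz [-0.0004  0.0021 -1.    ] t 0.1 op 0.9999080943951991 F [-0.9359 -0.2882 -0.6873]
  x 0.1901 y -0.1324 z 0.0000 yaw 0.1794
  x 0.1635 y -0.1642 z 0.0000 yaw 0.1794
  x 0.0008 y -0.1739 z 0.0367 yaw -0.0367
  x 0.0072 y -0.1738 z 0.0367 yaw -0.0367
  x 0.0135 y -0.1734 z 0.0367 yaw -0.0367
  x 0.0000 y 0.0000 z 0.1135 yaw -0.0000
```

>>> move_arm([
  {"x": 0.19,"y": -0.132,"z": 0,"yaw": 0.179,"fingers": 0.45},
  {"x": 0.19,"y": -0.132,"z": 0,"yaw": 0.179,"fingers": 0.45},
  {"x": 0.19,"y": -0.132,"z": 0,"yaw": 0.179,"fingers": 0.45},
  {"x": 0.19,"y": -0.132,"z": 0,"yaw": 0.179,"fingers": 0.45},
  {"x": 0.19,"y": -0.132,"z": 0,"yaw": 0.179,"fingers": 0.45},
])

```text
time: 0.6
eef_pos: [0.3699, -0.4386, 0.2307]
tcp_rot: [0.996, 0.091, 0.0, -0.001]
contact_force: [-0.3, -1.0, -0.8]
opening: 0.545
finger_force: 0.0
```

>>> move_arm([
  {"x": 0.163,"y": -0.164,"z": 0,"yaw": 0.179,"fingers": 0.45},
  {"x": 0.163,"y": -0.164,"z": 0,"yaw": 0.179,"fingers": 0.45},
  {"x": 0.163,"y": -0.164,"z": 0,"yaw": 0.179,"fingers": 0.45},
  {"x": 0.163,"y": -0.164,"z": 0,"yaw": 0.179,"fingers": 0.45},
  {"x": 0.163,"y": -0.164,"z": 0,"yaw": 0.179,"fingers": 0.45},
])

```text
time: 1.1
eef_pos: [0.5006, -0.2482, 0.2309]
tcp_rot: [1.0, 0.001, -0.0, -0.0]
contact_force: [0.0, -0.5, -0.5]
opening: 0.549
finger_force: 0.0
```

>>> move_arm([
  {"x": 0.001,"y": -0.174,"z": 0.03,"yaw": -0.037,"fingers": 0.45},
  {"x": 0.001,"y": -0.174,"z": 0.03,"yaw": -0.037,"fingers": 0.45},
  {"x": 0.001,"y": -0.174,"z": 0.03,"yaw": -0.037,"fingers": 0.45},
  {"x": 0.001,"y": -0.174,"z": 0.03,"yaw": -0.037,"fingers": 0.45},
])

```text
time: 1.5
eef_pos: [0.4992, -0.0736, 0.1998]
tcp_rot: [1.0, 0.02, -0.001, -0.001]
contact_force: [0.4, 0.2, 0.7]
opening: 0.549
finger_force: 0.0
```

>>> move_arm([
  {"x": 0.007,"y": -0.174,"z": 0.03,"yaw": -0.037,"fingers": 0.45},
  {"x": 0.007,"y": -0.174,"z": 0.03,"yaw": -0.037,"fingers": 0.45},
  {"x": 0.007,"y": -0.174,"z": 0.03,"yaw": -0.037,"fingers": 0.45},
  {"x": 0.007,"y": -0.174,"z": 0.03,"yaw": -0.037,"fingers": 0.45},
])

```text
time: 1.9
eef_pos: [0.4995, 0.1001, 0.17]
tcp_rot: [0.999, 0.039, -0.001, -0.0]
contact_force: [0.3, 0.4, 0.6]
opening: 0.548
finger_force: 0.0
```

>>> move_arm([
  {"x": 0.013,"y": -0.173,"z": 0.03,"yaw": -0.037,"fingers": 0.45},
  {"x": 0.013,"y": -0.173,"z": 0.03,"yaw": -0.037,"fingers": 0.45},
  {"x": 0.013,"y": -0.173,"z": 0.03,"yaw": -0.037,"fingers": 0.45},
  {"x": 0.013,"y": -0.173,"z": 0.03,"yaw": -0.037,"fingers": 0.45},
  {"x": 0.013,"y": -0.173,"z": 0.03,"yaw": -0.037,"fingers": 0.45},
])

```text
time: 2.4
eef_pos: [0.4996, 0.2732, 0.1399]
tcp_rot: [0.998, 0.058, -0.001, 0.0]
contact_force: [-1.2, -0.3, -0.1]
opening: 0.552
finger_force: 0.0
```

```bash
python3 -c "
from go import *
go([(.5024,.2717,.05,6.3),(.5024,.2717,.0065,6.3)])"
```

```text
at [0.4996 0.2732 0.1399] 6.657615327891964 toolz [-0.0024 -0.0002 -1.    ] t 2.4 op 0.5516900422325638 F [-1.2301 -0.2511 -0.0863]
  x 0.0027 y 0.0018 z 0.0899 yaw 0.0062
  x 0.0000 y 0.0000 z 0.0435 yaw -0.0000
```

>>> move_arm([
  {"x": 0.003,"y": 0.002,"z": 0.05,"yaw": 0.006,"fingers": 0.45},
  {"x": 0.003,"y": 0.002,"z": 0.09,"yaw": 0.006,"fingers": 0.45},
  {"x": 0.003,"y": 0.002,"z": 0.115,"yaw": 0.006,"fingers": 0.45},
  {"x": 0.003,"y": 0.002,"z": 0.127,"yaw": 0.006,"fingers": 0.45},
  {"x": 0.003,"y": 0.002,"z": 0.133,"yaw": 0.006,"fingers": 0.45},
])

```text
time: 2.9
eef_pos: [0.5037, 0.2679, 0.0073]
tcp_rot: [0.999, 0.052, -0.001, 0.0]
contact_force: [-0.7, -0.3, 0.5]
opening: 0.547
finger_force: 0.0
```

>>> move_arm([
  {"x": 0,"y": 0,"z": 0,"yaw": 0,"fingers": 0.7},
  {"x": 0,"y": 0,"z": 0,"yaw": 0,"fingers": 0.85},
  {"x": 0,"y": 0,"z": 0,"yaw": 0,"fingers": 1},
  {"x": 0,"y": 0,"z": 0,"yaw": 0,"fingers": 1},
  {"x": 0,"y": 0,"z": 0,"yaw": 0,"fingers": 1},
], force=40)

```text
time: 3.4
eef_pos: [0.5056, 0.2692, 0.0101]
tcp_rot: [0.999, 0.053, 0.002, -0.0]
contact_force: [-0.4, -0.8, 6.5]
opening: 0.216
finger_force: 42.2
```

>>> move_arm([
  {"x": 0,"y": 0,"z": -0.01,"yaw": 0,"fingers": 1},
  {"x": 0,"y": 0,"z": -0.04,"yaw": 0,"fingers": 1},
  {"x": 0,"y": 0,"z": -0.08,"yaw": 0,"fingers": 1},
  {"x": 0,"y": 0,"z": -0.12,"yaw": 0,"fingers": 1},
  {"x": 0,"y": 0,"z": -0.12,"yaw": 0,"fingers": 1},
])

```text
time: 3.9
eef_pos: [0.5081, 0.2703, 0.1357]
tcp_rot: [0.999, 0.053, 0.006, -0.002]
contact_force: [0.5, 0.5, -0.2]
opening: 0.217
finger_force: 41.5
```

Run:
```python
from go import *
t=ctrl.read_camera("top");s=ctrl.read_camera("side")
cv2.imwrite("pics/g1.png",np.hstack([cv2.resize(t[170:270,200:330],(400,300)),cv2.resize(s[200:330,220:350],(400,300))])[:,:,::-1])
go([(.5284,-.1902,.13,-5.6)])
```

```text
at [0.5045 0.269  0.1297] 6.070826507837325 toolz [ 0.0023  0.0009 -1.    ] t 4.0 op 0.21670674497792464 F [-0.1551 -0.8743 -1.642 ]
  x -0.0124 y 0.2296 z -0.0001 yaw 0.1018
  x 0.0110 y 0.2297 z -0.0001 yaw 0.1018
```

View pics/g1.png

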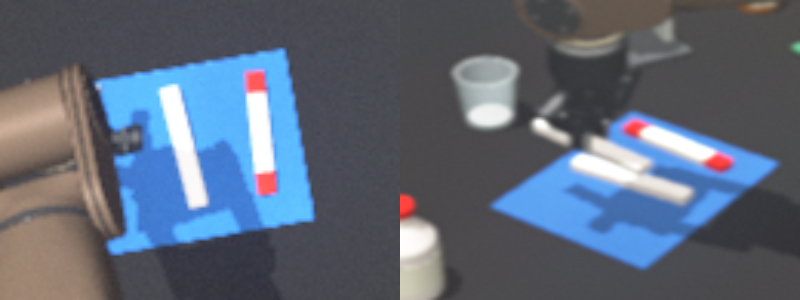

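The first bar is held across its middle and level: (590,140) in the right panel, with the other two untouched. The bar hangs about 6 mm below the TCP. I'll carry it to the tower.

>>> move_arm([
  {"x": -0.012,"y": 0.229,"z": 0,"yaw": 0.102,"fingers": 1},
  {"x": -0.012,"y": 0.229,"z": 0,"yaw": 0.102,"fingers": 1},
  {"x": -0.012,"y": 0.229,"z": 0,"yaw": 0.102,"fingers": 1},
  {"x": -0.012,"y": 0.229,"z": 0,"yaw": 0.102,"fingers": 1},
  {"x": -0.012,"y": 0.229,"z": 0,"yaw": 0.102,"fingers": 1},
])

```text
time: 4.5
eef_pos: [0.5145, 0.0371, 0.126]
tcp_rot: [1.0, 0.001, -0.002, -0.0]
contact_force: [0.2, 0.5, -0.3]
opening: 0.215
finger_force: 41.4
```

>>> move_arm([
  {"x": 0.013,"y": 0.18,"z": 0,"yaw": 0.102,"fingers": 1},
  {"x": 0.013,"y": 0.18,"z": 0,"yaw": 0.102,"fingers": 1},
  {"x": 0.013,"y": 0.18,"z": 0,"yaw": 0.102,"fingers": 1},
  {"x": 0.013,"y": 0.215,"z": 0,"yaw": 0.102,"fingers": 1},
  {"x": 0.013,"y": 0.23,"z": 0,"yaw": 0.102,"fingers": 1},
])

```text
time: 5.0
eef_pos: [0.5287, -0.1927, 0.126]
tcp_rot: [0.999, -0.05, -0.002, -0.001]
contact_force: [-0.0, 0.2, -0.7]
opening: 0.218
finger_force: 41.4
```

>>> move_arm([
  {"x": 0,"y": 0,"z": 0,"yaw": 0,"fingers": 1},
  {"x": 0,"y": 0,"z": 0.03,"yaw": 0,"fingers": 1},
  {"x": 0,"y": 0,"z": 0.05,"yaw": 0,"fingers": 1},
  {"x": 0,"y": 0,"z": 0.06,"yaw": 0,"fingers": 1},
  {"x": 0,"y": 0,"z": 0.06,"yaw": 0,"fingers": 1},
])

```text
time: 5.5
eef_pos: [0.5282, -0.1882, 0.0653]
tcp_rot: [0.999, -0.049, -0.003, -0.002]
contact_force: [-0.3, -0.2, -1.7]
opening: 0.217
finger_force: 41.4
```

Run:
```python
from go import *
t=ctrl.read_camera("top");s=ctrl.read_camera("side")
cv2.imwrite("pics/g2.png",np.hstack([cv2.resize(t[180:255,345:445],(400,300)),cv2.resize(s[180:255,330:430],(400,300))])[:,:,::-1])
go([(.5304,-.1902,.06,-5.6)])
```

```text
at [ 0.5303 -0.1895  0.0683] -5.586545171466162 toolz [-0.0004  0.0003 -1.    ] t 5.6 op 0.2226270064233017 F [-0.0168 -0.8112 -1.4264]
  x 0.0001 y 0.0007 z 0.0083 yaw 0.0002
```

View pics/g2.png

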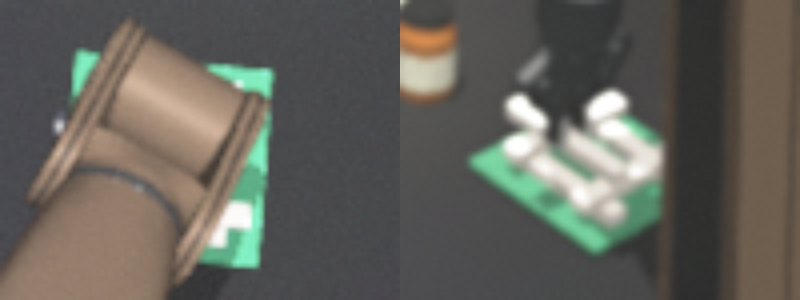

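The bar hovers in line over the tower's far-left side with clear air below. I'll lower it in small steps and watch the force.

>>> move_arm([
  {"x": 0,"y": 0.001,"z": 0.008,"yaw": 0,"fingers": 1},
  {"x": 0,"y": 0.001,"z": 0.013,"yaw": 0,"fingers": 1},
  {"x": 0,"y": 0.001,"z": 0.015,"yaw": 0,"fingers": 1},
  {"x": 0,"y": 0.001,"z": 0.015,"yaw": 0,"fingers": 1},
])

```text
time: 6.0
eef_pos: [0.53, -0.191, 0.053]
tcp_rot: [0.999, -0.049, -0.0, -0.0]
contact_force: [-0.4, -0.4, -1.2]
opening: 0.216
finger_force: 41.4
```

>>> move_arm([
  {"x": 0,"y": 0,"z": 0.001,"yaw": 0,"fingers": 1},
  {"x": 0,"y": 0,"z": 0.002,"yaw": 0,"fingers": 1},
  {"x": 0,"y": 0,"z": 0.002,"yaw": 0,"fingers": 1},
])

```text
time: 6.3
eef_pos: [0.5302, -0.1912, 0.0513]
tcp_rot: [0.999, -0.049, 0.0, 0.0]
contact_force: [-0.2, -0.6, -0.3]
opening: 0.214
finger_force: 41.4
```

>>> move_arm([
  {"x": 0,"y": 0,"z": 0.001,"yaw": 0,"fingers": 1},
  {"x": 0,"y": 0,"z": 0.002,"yaw": 0,"fingers": 1},
  {"x": 0,"y": 0,"z": 0.002,"yaw": 0,"fingers": 1},
])

```text
time: 6.6
eef_pos: [0.5301, -0.1911, 0.0491]
tcp_rot: [0.999, -0.049, -0.0, -0.0]
contact_force: [0.8, 0.3, -0.6]
opening: 0.224
finger_force: 41.4
```

>>> move_arm([
  {"x": 0,"y": 0,"z": 0.001,"yaw": 0,"fingers": 1},
  {"x": 0,"y": 0,"z": 0.001,"yaw": 0,"fingers": 1},
])

```text
time: 6.8
eef_pos: [0.5301, -0.1911, 0.0482]
tcp_rot: [0.999, -0.049, -0.0, -0.0]
contact_force: [0.3, 0.0, -0.9]
opening: 0.219
finger_force: 41.4
```

>>> move_arm([
  {"x": 0,"y": 0,"z": 0.001,"yaw": 0,"fingers": 1},
  {"x": 0,"y": 0,"z": 0.001,"yaw": 0,"fingers": 1},
])

```text
time: 7.0
eef_pos: [0.5301, -0.1911, 0.0472]
tcp_rot: [0.999, -0.049, -0.0, -0.0]
contact_force: [0.5, -0.1, -0.8]
opening: 0.22
finger_force: 41.4
```

>>> move_arm([
  {"x": 0,"y": 0,"z": 0.001,"yaw": 0,"fingers": 1},
  {"x": 0,"y": 0,"z": 0.001,"yaw": 0,"fingers": 1},
])

```text
time: 7.2
eef_pos: [0.5302, -0.1912, 0.0463]
tcp_rot: [0.999, -0.049, 0.0, 0.0]
contact_force: [-0.1, -0.1, -0.3]
opening: 0.215
finger_force: 41.5
```

>>> move_arm([
  {"x": 0,"y": 0,"z": 0.001,"yaw": 0,"fingers": 1},
  {"x": 0,"y": 0,"z": 0.001,"yaw": 0,"fingers": 1},
])

```text
time: 7.4
eef_pos: [0.5303, -0.1912, 0.0461]
tcp_rot: [0.999, -0.049, -0.0, -0.0]
contact_force: [-2.2, 1.3, 4.9]
opening: 0.216
finger_force: 42.0
```

Contact is at 0.046, as expected. I'll release and rise.

>>> move_arm([
  {"x": 0,"y": 0,"z": -0.0005,"yaw": 0,"fingers": 0.76},
  {"x": 0,"y": 0,"z": -0.0005,"yaw": 0,"fingers": 0.7},
  {"x": 0,"y": 0,"z": -0.0005,"yaw": 0,"fingers": 0.5},
  {"x": 0,"y": 0,"z": -0.0005,"yaw": 0,"fingers": 0.5},
])

```text
time: 7.8
eef_pos: [0.5301, -0.1911, 0.0456]
tcp_rot: [0.999, -0.049, -0.0, -0.0]
contact_force: [0.3, -0.2, -0.1]
opening: 0.499
finger_force: 0.0
```

>>> move_arm([
  {"x": 0,"y": 0,"z": -0.01,"yaw": 0,"fingers": 0.5},
  {"x": 0,"y": 0,"z": -0.04,"yaw": 0,"fingers": 0.5},
  {"x": 0,"y": 0,"z": -0.08,"yaw": 0,"fingers": 0.5},
  {"x": 0,"y": 0,"z": -0.1,"yaw": 0,"fingers": 0.5},
])

```text
time: 8.2
eef_pos: [0.5318, -0.192, 0.1503]
tcp_rot: [0.999, -0.049, 0.003, 0.001]
contact_force: [-0.6, 0.2, 0.3]
opening: 0.499
finger_force: 0.0
```

```bash
python3 -c "
from go import *
go([(.525,.199,.14,15.6),(.525,.199,.006,15.6)])"
```

```text
at [ 0.5318 -0.192   0.1503] -5.619964766306603 toolz [ 0.0051 -0.0029 -1.    ] t 8.2 op 0.4992962411446173 F [-0.6102  0.2371  0.338 ]
  x -0.0225 y -0.1942 z 0.0051 yaw -0.1852
  x 0.0136 y -0.1951 z 0.0051 yaw -0.1852
  x 0.0000 y 0.0000 z 0.1340 yaw -0.0000
```

>>> move_arm([
  {"x": -0.0215,"y": -0.195,"z": 0.003,"yaw": -0.185,"fingers": 0.5},
  {"x": -0.0215,"y": -0.195,"z": 0.003,"yaw": -0.185,"fingers": 0.5},
  {"x": -0.0215,"y": -0.195,"z": 0.003,"yaw": -0.185,"fingers": 0.5},
  {"x": -0.0215,"y": -0.195,"z": 0.003,"yaw": -0.185,"fingers": 0.5},
])

```text
time: 8.6
eef_pos: [0.5278, 0.0069, 0.1438]
tcp_rot: [0.999, 0.043, 0.001, 0.0]
contact_force: [0.9, 0.2, 0.4]
opening: 0.499
finger_force: 0.0
```

>>> move_arm([
  {"x": 0.014,"y": -0.195,"z": 0.003,"yaw": -0.185,"fingers": 0.5},
  {"x": 0.014,"y": -0.195,"z": 0.003,"yaw": -0.185,"fingers": 0.5},
  {"x": 0.014,"y": -0.195,"z": 0.003,"yaw": -0.185,"fingers": 0.5},
  {"x": 0.014,"y": -0.195,"z": 0.003,"yaw": -0.185,"fingers": 0.5},
  {"x": 0.014,"y": -0.195,"z": 0.003,"yaw": -0.185,"fingers": 0.5},
])

```text
time: 9.1
eef_pos: [0.5244, 0.2053, 0.1408]
tcp_rot: [0.99, 0.139, 0.001, -0.001]
contact_force: [0.5, -0.6, 0.9]
opening: 0.5
finger_force: 0.0
```

Run:
```python
from go import *
t=ctrl.read_camera("top");cv2.imwrite("pics/top1.png",t[:,:,::-1]);s=ctrl.read_camera("side");cv2.imwrite("pics/side1.png",s[:,:,::-1])
go([(.525,.199,.006,15.6)])
# new bar: across-profile about plate frame at z=.047
a=np.radians(-5.6);c=np.array([.524,-.235]);B=np.array([[np.cos(a),np.sin(a)],[-np.sin(a),np.cos(a)]])
x,y=345,180;U=up(t,x,y,100,75).astype(int);m=U[...,0]>165
ys,xs=np.nonzero(m);P=(plane("top",np.c_[(xs+.5)/S-.5+x,(ys+.5)/S-.5+y],.047)[:,:2]-c)@B.T
for r in [(-.068,-.058),(-.03,-.01),(-.01,.01),(.01,.03),(.058,.068)]:
    q=P[(P[:,0]>r[0])&(P[:,0]<r[1])&(abs(P[:,1]-.045)<.025),1];print(r,q.min(),q.max(),(q.min()+q.max())/2)
q=P[abs(P[:,1]-.045)<.006,0];print("ends",q.min(),q.max(),(q.min()+q.max())/2)
from tower import tower
for k,v in tower(t,-5.6,c).items():print(k,np.array(v))
```

```text
at [0.5248 0.2015 0.1404] 15.726663561468795 toolz [ 0.0007 -0.0003 -1.    ] t 9.2 op 0.5001330444546638 F [ 0.6226 -0.4884  0.2944]
  x -0.0005 y 0.0024 z 0.1344 yaw 0.0022
(-0.068, -0.058) 0.02023548348119565 0.06963400304980714 0.0449347432655014
(-0.03, -0.01) 0.03058039910532632 0.05910566997174579 0.04484303453853605
(-0.01, 0.01) 0.030944610341176997 0.05865844616928893 0.04480152825523297
(0.01, 0.03) 0.030417701951402074 0.05953732745773055 0.04497751470456631
(0.058, 0.068) 0.030086428836360344 0.059054602737846205 0.044570515787103276
ends -0.07318636063137308 0.07281909664652553 -0.00018363199242377864
up+1 [ 0.0461 -2.0377  0.025  -0.0022  0.1472]
up-1 [-0.0446  1.3936  0.025   0.0006  0.1461]
low+1 [0.0416 0.12   0.0279]
low-1 [-0.0444 -1.1192  0.0256]
```

Bar one sits at +44.9 mm and is centred to 0.2 mm, with the tower unmoved. Next is bar two.

>>> move_arm([
  {"x": 0,"y": 0.002,"z": 0.05,"yaw": 0.002,"fingers": 0.5},
  {"x": 0,"y": 0.002,"z": 0.09,"yaw": 0.002,"fingers": 0.5},
  {"x": 0,"y": 0.002,"z": 0.115,"yaw": 0.002,"fingers": 0.5},
  {"x": 0,"y": 0.002,"z": 0.128,"yaw": 0.002,"fingers": 0.5},
  {"x": 0,"y": 0.002,"z": 0.135,"yaw": 0.002,"fingers": 0.5},
])

```text
time: 9.7
eef_pos: [0.5254, 0.1973, 0.004]
tcp_rot: [0.991, 0.134, -0.001, 0.0]
contact_force: [0.3, 0.8, 1.0]
opening: 0.5
finger_force: 0.0
```

>>> move_arm([
  {"x": 0,"y": 0,"z": 0,"yaw": 0,"fingers": 0.7},
  {"x": 0,"y": 0,"z": 0,"yaw": 0,"fingers": 0.85},
  {"x": 0,"y": 0,"z": 0,"yaw": 0,"fingers": 1},
  {"x": 0,"y": 0,"z": 0,"yaw": 0,"fingers": 1},
  {"x": 0,"y": 0,"z": 0,"yaw": 0,"fingers": 1},
], force=40)

```text
time: 10.2
eef_pos: [0.5265, 0.1988, 0.0062]
tcp_rot: [0.991, 0.135, 0.001, 0.0]
contact_force: [0.0, -0.9, 3.1]
opening: 0.224
finger_force: 42.6
```

>>> move_arm([
  {"x": 0,"y": 0,"z": -0.01,"yaw": 0,"fingers": 1},
  {"x": 0,"y": 0,"z": -0.04,"yaw": 0,"fingers": 1},
  {"x": 0,"y": 0,"z": -0.08,"yaw": 0,"fingers": 1},
  {"x": 0,"y": 0,"z": -0.12,"yaw": 0,"fingers": 1},
  {"x": 0,"y": 0,"z": -0.12,"yaw": 0,"fingers": 1},
])

```text
time: 10.7
eef_pos: [0.5298, 0.1996, 0.1324]
tcp_rot: [0.991, 0.135, 0.007, -0.0]
contact_force: [1.3, -0.6, -0.2]
opening: 0.218
finger_force: 42.1
```

Run:
```python
from go import *
s=ctrl.read_camera("side");s=ctrl.read_camera("side")
go([(.5206,-.2798,.13,-5.6)])
```

```text
at [0.5261 0.1988 0.1265] 15.469805444273714 toolz [ 0.0028  0.0006 -1.    ] t 10.8 op 0.22552971928147214 F [-0.6719 -0.0793 -1.0605]
  x -0.0665 y 0.2299 z -0.0018 yaw 0.1839
  x -0.0233 y 0.2382 z -0.0018 yaw 0.1839
```

>>> move_arm([
  {"x": -0.0665,"y": 0.23,"z": 0,"yaw": 0.184,"fingers": 1},
  {"x": -0.0665,"y": 0.23,"z": 0,"yaw": 0.184,"fingers": 1},
  {"x": -0.0665,"y": 0.23,"z": 0,"yaw": 0.184,"fingers": 1},
  {"x": -0.0665,"y": 0.23,"z": 0,"yaw": 0.184,"fingers": 1},
  {"x": -0.0665,"y": 0.23,"z": 0,"yaw": 0.184,"fingers": 1},
])

```text
time: 11.3
eef_pos: [0.5208, -0.0427, 0.1227]
tcp_rot: [0.999, 0.042, -0.002, -0.001]
contact_force: [0.6, 0.2, -0.7]
opening: 0.225
finger_force: 42.1
```

>>> move_arm([
  {"x": -0.0225,"y": 0.238,"z": 0,"yaw": 0.184,"fingers": 1},
  {"x": -0.0225,"y": 0.238,"z": 0,"yaw": 0.184,"fingers": 1},
  {"x": -0.0225,"y": 0.238,"z": 0,"yaw": 0.184,"fingers": 1},
  {"x": -0.0225,"y": 0.238,"z": 0,"yaw": 0.184,"fingers": 1},
  {"x": -0.0225,"y": 0.238,"z": 0,"yaw": 0.184,"fingers": 1},
])

```text
time: 11.8
eef_pos: [0.519, -0.2817, 0.1224]
tcp_rot: [0.999, -0.05, -0.002, -0.001]
contact_force: [1.4, 0.0, -0.5]
opening: 0.222
finger_force: 42.1
```

>>> move_arm([
  {"x": 0,"y": 0,"z": 0,"yaw": 0,"fingers": 1},
  {"x": 0,"y": 0,"z": 0.03,"yaw": 0,"fingers": 1},
  {"x": 0,"y": 0,"z": 0.05,"yaw": 0,"fingers": 1},
  {"x": 0,"y": 0,"z": 0.06,"yaw": 0,"fingers": 1},
  {"x": 0,"y": 0,"z": 0.06,"yaw": 0,"fingers": 1},
])

```text
time: 12.3
eef_pos: [0.5188, -0.2776, 0.0616]
tcp_rot: [0.999, -0.049, -0.003, -0.002]
contact_force: [1.7, 0.6, -1.1]
opening: 0.222
finger_force: 42.0
```

Run:
```python
from go import *
s=ctrl.read_camera("side");s=ctrl.read_camera("side")
go([(.5216,-.2800,.05,-5.6)])
```

```text
at [ 0.5208 -0.2793  0.0648] -5.589567351763332 toolz [-0.0003  0.0004 -1.    ] t 12.4 op 0.22183644601491845 F [ 0.7297  0.0795 -0.9477]
  x 0.0009 y 0.0006 z 0.0148 yaw 0.0002
```

>>> move_arm([
  {"x": 0.001,"y": 0.001,"z": 0.008,"yaw": 0,"fingers": 1},
  {"x": 0.001,"y": 0.001,"z": 0.014,"yaw": 0,"fingers": 1},
  {"x": 0.001,"y": 0.001,"z": 0.016,"yaw": 0,"fingers": 1},
  {"x": 0.001,"y": 0.001,"z": 0.017,"yaw": 0,"fingers": 1},
  {"x": 0.001,"y": 0.001,"z": 0.017,"yaw": 0,"fingers": 1},
])

```text
time: 12.9
eef_pos: [0.5215, -0.281, 0.0478]
tcp_rot: [0.999, -0.049, -0.0, -0.0]
contact_force: [-0.5, 0.3, -1.1]
opening: 0.223
finger_force: 42.1
```

>>> move_arm([
  {"x": 0,"y": 0,"z": 0.001,"yaw": 0,"fingers": 1},
  {"x": 0,"y": 0,"z": 0.0015,"yaw": 0,"fingers": 1},
  {"x": 0,"y": 0,"z": 0.0015,"yaw": 0,"fingers": 1},
])

```text
time: 13.2
eef_pos: [0.5216, -0.281, 0.0464]
tcp_rot: [0.999, -0.049, 0.0, 0.0]
contact_force: [0.6, -0.7, -0.3]
opening: 0.22
finger_force: 42.1
```

>>> move_arm([
  {"x": 0,"y": 0,"z": 0.001,"yaw": 0,"fingers": 1},
  {"x": 0,"y": 0,"z": 0.001,"yaw": 0,"fingers": 1},
])

```text
time: 13.4
eef_pos: [0.5215, -0.2809, 0.0452]
tcp_rot: [0.999, -0.049, -0.0, -0.0]
contact_force: [-0.5, -0.2, -0.2]
opening: 0.217
finger_force: 42.1
```

>>> move_arm([
  {"x": 0,"y": 0,"z": 0.001,"yaw": 0,"fingers": 1},
  {"x": 0,"y": 0,"z": 0.001,"yaw": 0,"fingers": 1},
])

```text
time: 13.6
eef_pos: [0.5215, -0.2809, 0.0441]
tcp_rot: [0.999, -0.049, -0.0, -0.0]
contact_force: [-0.7, 0.7, -0.4]
opening: 0.221
finger_force: 42.1
```

>>> move_arm([
  {"x": 0,"y": 0,"z": 0.001,"yaw": 0,"fingers": 1},
  {"x": 0,"y": 0,"z": 0.001,"yaw": 0,"fingers": 1},
])

```text
time: 13.8
eef_pos: [0.5215, -0.2809, 0.0432]
tcp_rot: [0.999, -0.049, -0.0, -0.0]
contact_force: [0.0, 0.0, -0.2]
opening: 0.222
finger_force: 42.1
```

>>> move_arm([
  {"x": 0,"y": 0,"z": 0.001,"yaw": 0,"fingers": 1},
  {"x": 0,"y": 0,"z": 0.001,"yaw": 0,"fingers": 1},
])

```text
time: 14.0
eef_pos: [0.5216, -0.281, 0.0423]
tcp_rot: [0.999, -0.049, 0.0, 0.0]
contact_force: [-0.1, -0.5, -0.7]
opening: 0.219
finger_force: 42.1
```

>>> move_arm([
  {"x": 0,"y": 0,"z": 0.0007,"yaw": 0,"fingers": 1},
  {"x": 0,"y": 0,"z": 0.0007,"yaw": 0,"fingers": 1},
])

```text
time: 14.2
eef_pos: [0.5217, -0.281, 0.0422]
tcp_rot: [0.999, -0.049, -0.0, 0.0]
contact_force: [-1.6, 2.0, 3.1]
opening: 0.217
finger_force: 42.6
```

>>> move_arm([
  {"x": 0,"y": 0,"z": -0.0004,"yaw": 0,"fingers": 0.76},
  {"x": 0,"y": 0,"z": -0.0004,"yaw": 0,"fingers": 0.7},
  {"x": 0,"y": 0,"z": -0.0004,"yaw": 0,"fingers": 0.5},
  {"x": 0,"y": 0,"z": -0.0004,"yaw": 0,"fingers": 0.5},
])

```text
time: 14.6
eef_pos: [0.5215, -0.2809, 0.0419]
tcp_rot: [0.999, -0.049, -0.0, -0.0]
contact_force: [0.7, -0.3, 0.3]
opening: 0.496
finger_force: 0.0
```

>>> move_arm([
  {"x": 0,"y": 0,"z": -0.01,"yaw": 0,"fingers": 0.5},
  {"x": 0,"y": 0,"z": -0.04,"yaw": 0,"fingers": 0.5},
  {"x": 0,"y": 0,"z": -0.08,"yaw": 0,"fingers": 0.5},
  {"x": 0,"y": 0,"z": -0.1,"yaw": 0,"fingers": 0.5},
])

```text
time: 15.0
eef_pos: [0.5231, -0.2821, 0.1466]
tcp_rot: [0.999, -0.049, 0.002, 0.002]
contact_force: [0.2, -0.2, -0.5]
opening: 0.5
finger_force: 0.0
```

```bash
python3 -c "
from go import *
go([(.5408,.1142,.14,7.2),(.5408,.1142,.006,7.2)],(.5216,-.281,.142),-5.6)
print(ctrl.get_state()['qpos'])"
```

```text
at (0.5216, -0.281, 0.142) -5.6 toolz [ 0.0047 -0.0037 -1.    ] t 15.0 op 0.4998129832504305 F [ 0.212  -0.2434 -0.4979]
  x -0.0097 y -0.1976 z 0.0010 yaw -0.1117
  x 0.0124 y -0.1974 z 0.0010 yaw -0.1117
  x 0.0000 y 0.0000 z 0.1340 yaw -0.0000
[-0.6652  0.1909  1.8533  0.      1.0914  1.0037]
```

Bar two is released. On to the red-ended bar.

>>> move_arm([
  {"x": -0.0097,"y": -0.1975,"z": 0.001,"yaw": -0.112,"fingers": 0.5},
  {"x": -0.0097,"y": -0.1975,"z": 0.001,"yaw": -0.112,"fingers": 0.5},
  {"x": -0.0097,"y": -0.1975,"z": 0.001,"yaw": -0.112,"fingers": 0.5},
  {"x": -0.0097,"y": -0.1975,"z": 0.001,"yaw": -0.112,"fingers": 0.5},
])

```text
time: 15.4
eef_pos: [0.5313, -0.0817, 0.1421]
tcp_rot: [1.0, 0.007, 0.001, 0.0]
contact_force: [1.0, 0.7, -0.2]
opening: 0.502
finger_force: 0.0
```

>>> move_arm([
  {"x": 0.0124,"y": -0.1975,"z": 0.001,"yaw": -0.112,"fingers": 0.5},
  {"x": 0.0124,"y": -0.1975,"z": 0.001,"yaw": -0.112,"fingers": 0.5},
  {"x": 0.0124,"y": -0.1975,"z": 0.001,"yaw": -0.112,"fingers": 0.5},
  {"x": 0.0124,"y": -0.1975,"z": 0.001,"yaw": -0.112,"fingers": 0.5},
  {"x": 0.0124,"y": -0.1975,"z": 0.001,"yaw": -0.112,"fingers": 0.5},
])

```text
time: 15.9
eef_pos: [0.5407, 0.1193, 0.141]
tcp_rot: [0.998, 0.066, 0.001, -0.001]
contact_force: [0.1, -0.0, 0.1]
opening: 0.499
finger_force: 0.0
```

Run:
```python
from go import *
t=ctrl.read_camera("top");cv2.imwrite("pics/top2.png",t[:,:,::-1])
go([(.5408,.1142,.0045,7.2)])
a=np.radians(-5.6);c=np.array([.524,-.235]);B=np.array([[np.cos(a),np.sin(a)],[-np.sin(a),np.cos(a)]])
x,y=345,180;U=up(t,x,y,100,75).astype(int);m=U[...,0]>165
ys,xs=np.nonzero(m);P=(plane("top",np.c_[(xs+.5)/S-.5+x,(ys+.5)/S-.5+y],.047)[:,:2]-c)@B.T
for s in(1,-1):
  for r in [(-.03,-.01),(-.01,.01),(.01,.03)]:
    q=P[(P[:,0]>r[0])&(P[:,0]<r[1])&(abs(P[:,1]-s*.045)<.025),1];print(r,(q.min()+q.max())/2)
  q=P[abs(P[:,1]-s*.045)<.006,0];print("ends",q.min(),q.max(),(q.min()+q.max())/2)
```

```text
at [0.5408 0.1169 0.1408] 7.501917097351825 toolz [ 0.001   0.0001 -1.    ] t 15.95 op 0.4991189650025125 F [-0.0559 -1.2566  0.6307]
  x -0.0004 y 0.0027 z 0.1363 yaw 0.0053
(-0.03, -0.01) 0.04482537375843085
(-0.01, 0.01) 0.04476677113805778
(0.01, 0.03) 0.04499584393020796
ends -0.07322936724496307 0.07281909664652553 -0.00020513529921876994
(-0.03, -0.01) -0.043368298825920214
(-0.01, 0.01) -0.04353062992392128
(0.01, 0.03) -0.047360940065564315
ends -0.07314194425643182 0.07306857059094796 -3.668683274193202e-05
```

>>> move_arm([
  {"x": -0.002,"y": 0.001,"z": 0.05,"yaw": 0.005,"fingers": 0.5},
  {"x": -0.002,"y": 0.001,"z": 0.09,"yaw": 0.005,"fingers": 0.5},
  {"x": -0.002,"y": 0.001,"z": 0.115,"yaw": 0.005,"fingers": 0.5},
  {"x": -0.002,"y": 0.001,"z": 0.129,"yaw": 0.005,"fingers": 0.5},
  {"x": -0.002,"y": 0.001,"z": 0.136,"yaw": 0.005,"fingers": 0.5},
])

```text
time: 16.45
eef_pos: [0.5388, 0.112, 0.0031]
tcp_rot: [0.998, 0.06, -0.001, 0.0]
contact_force: [1.1, 0.7, -0.0]
opening: 0.496
finger_force: 0.0
```

>>> move_arm([
  {"x": 0,"y": 0,"z": 0,"yaw": 0,"fingers": 0.7},
  {"x": 0,"y": 0,"z": 0,"yaw": 0,"fingers": 0.85},
  {"x": 0,"y": 0,"z": 0,"yaw": 0,"fingers": 1},
  {"x": 0,"y": 0,"z": 0,"yaw": 0,"fingers": 1},
  {"x": 0,"y": 0,"z": 0,"yaw": 0,"fingers": 1},
], force=60)

```text
time: 16.95
eef_pos: [0.5403, 0.113, 0.0055]
tcp_rot: [0.998, 0.06, 0.001, 0.0]
contact_force: [-0.1, -0.3, 5.4]
opening: 0.217
finger_force: 62.9
```

>>> move_arm([
  {"x": 0,"y": 0,"z": -0.01,"yaw": 0,"fingers": 1},
  {"x": 0,"y": 0,"z": -0.05,"yaw": 0,"fingers": 1},
  {"x": 0,"y": 0,"z": -0.1,"yaw": 0,"fingers": 1},
  {"x": 0,"y": 0,"z": -0.15,"yaw": 0,"fingers": 1},
  {"x": 0,"y": 0,"z": -0.2,"yaw": 0,"fingers": 1},
])

```text
time: 17.45
eef_pos: [0.5383, 0.1131, 0.2062]
tcp_rot: [0.998, 0.06, -0.0, -0.0]
contact_force: [1.2, -0.3, -0.5]
opening: 0.216
finger_force: 62.3
```

Run:
```python
from go import *
s=ctrl.read_camera("side");s=ctrl.read_camera("side")
go([(.7,-.185,.40,75.2)]);print(ctrl.get_state()["qpos"])
```

```text
at [0.5437 0.1133 0.2141] 6.945117729124234 toolz [ 0.0174  0.0006 -0.9998] t 17.55 op 0.21282195207595436 F [0.3064 0.5557 0.3437]
  x 0.0595 y 0.1575 z -0.0929 yaw -0.5956
  x -0.0391 y 0.1638 z -0.0929 yaw -0.5956
[0.0227 0.0288 1.8997 0.0002 1.1958 1.4722]
```

>>> move_arm([
  {"x": 0.06,"y": 0.157,"z": -0.093,"yaw": -0.595,"fingers": 1},
  {"x": 0.06,"y": 0.157,"z": -0.093,"yaw": -0.595,"fingers": 1},
  {"x": 0.06,"y": 0.157,"z": -0.093,"yaw": -0.595,"fingers": 1},
  {"x": 0.06,"y": 0.157,"z": -0.093,"yaw": -0.595,"fingers": 1},
  {"x": 0.06,"y": 0.157,"z": -0.093,"yaw": -0.595,"fingers": 1},
])

```text
time: 18.05
eef_pos: [0.6201, -0.0399, 0.3006]
tcp_rot: [0.937, 0.349, 0.003, 0.002]
contact_force: [0.8, 0.8, 0.6]
opening: 0.211
finger_force: 62.3
```

>>> move_arm([
  {"x": -0.039,"y": 0.163,"z": -0.093,"yaw": -0.596,"fingers": 1},
  {"x": -0.039,"y": 0.163,"z": -0.093,"yaw": -0.596,"fingers": 1},
  {"x": -0.039,"y": 0.163,"z": -0.093,"yaw": -0.596,"fingers": 1},
  {"x": -0.039,"y": 0.163,"z": -0.093,"yaw": -0.596,"fingers": 1},
  {"x": -0.039,"y": 0.163,"z": -0.093,"yaw": -0.596,"fingers": 1},
])

```text
time: 18.55
eef_pos: [0.6963, -0.188, 0.3915]
tcp_rot: [0.793, 0.609, 0.0, 0.002]
contact_force: [-0.3, 0.0, -1.3]
opening: 0.214
finger_force: 62.3
```

Run:
```python
from go import *
go([(.96,-.253,.40,75.2)]);print(ctrl.get_state()["qpos"])
```

```text
at [ 0.6963 -0.188   0.3915] 74.9796414472824 toolz [ 0.0029 -0.0023 -1.    ] t 18.55 op 0.21443190003337625 F [-0.2915  0.0377 -1.3316]
  x 0.0028 y 0.1358 z -0.0042 yaw -0.0019
  x 0.0025 y 0.1358 z -0.0042 yaw -0.0019
[-0.4037  0.3232  1.2458 -0.001   1.569  -0.1415]
```

Run:
```python
from go import *
s=ctrl.read_camera("side");s=ctrl.read_camera("side")
go([(.75,-.095,.40,75.2)]);print(ctrl.get_state()["qpos"])
```

```text
at [ 0.6949 -0.1839  0.3887] 75.01291426486378 toolz [-0.0019  0.0016 -1.    ] t 18.65 op 0.21309550802351734 F [ 1.3093 -0.835  -0.9495]
  x 0.1002 y 0.0303 z -0.0113 yaw -0.0033
[-0.3999  0.3211  1.2533  0.0008  1.5695 -0.1383]
```

>>> move_arm([
  {"x": 0.1,"y": 0.03,"z": -0.011,"yaw": -0.003,"fingers": 1},
  {"x": 0.1,"y": 0.03,"z": -0.011,"yaw": -0.003,"fingers": 1},
  {"x": 0.1,"y": 0.03,"z": -0.011,"yaw": -0.003,"fingers": 1},
])

```text
time: 18.95
eef_pos: [0.7505, -0.0876, 0.3993]
tcp_rot: [0.79, 0.613, 0.0, -0.002]
contact_force: [0.4, -0.9, -0.1]
opening: 0.215
finger_force: 62.3
```

>>> move_arm([
  {"x": 0,"y": 0.05,"z": 0,"yaw": 0,"fingers": 1},
  {"x": 0,"y": 0.1,"z": 0,"yaw": 0,"fingers": 1},
  {"x": 0,"y": 0.15,"z": 0,"yaw": 0,"fingers": 1},
])

```text
time: 19.25
eef_pos: [0.8845, -0.1282, 0.4]
tcp_rot: [0.791, 0.611, -0.001, -0.002]
contact_force: [1.3, -1.0, 0.3]
opening: 0.214
finger_force: 62.3
```

>>> move_arm([
  {"x": 0,"y": 0.05,"z": 0,"yaw": 0,"fingers": 1},
  {"x": 0,"y": 0.1,"z": 0,"yaw": 0,"fingers": 1},
])

```text
time: 19.45
eef_pos: [0.9282, -0.1437, 0.3818]
tcp_rot: [0.791, 0.611, 0.006, 0.006]
contact_force: [15.8, -4.4, 15.4]
opening: 0.212
finger_force: 62.4
```

Run:
```python
from go import *
go([]);print(ctrl.get_state()["qpos"])
```

```text
at [ 0.9282 -0.1437  0.3818] 75.35013829124058 toolz [ 0.0169 -0.0016 -0.9999] t 19.45 op 0.2124722175675329 F [15.7591 -4.3591 15.4399]
[-0.262   1.0342  0.2097  0.0029  1.8809 -0.0054]
```

Pushing to the edge of reach barely tilts the tool: it gave 1° and brought joint 3 to its stop. I'll back off from there.

>>> move_arm([
  {"x": 0,"y": -0.05,"z": 0,"yaw": 0,"fingers": 1},
  {"x": 0,"y": -0.1,"z": 0,"yaw": 0,"fingers": 1},
  {"x": 0,"y": -0.1,"z": 0,"yaw": 0,"fingers": 1},
])

```text
time: 19.75
eef_pos: [0.8293, -0.1184, 0.3777]
tcp_rot: [0.792, 0.611, 0.005, 0.005]
contact_force: [0.6, 0.1, 2.2]
opening: 0.211
finger_force: 62.3
```

Run:
```python
from go import *
go([]);print(ctrl.get_state()["qpos"])
```

```text
at [ 0.8293 -0.1184  0.3777] 75.31536602077908 toolz [ 0.0144 -0.001  -0.9999] t 19.75 op 0.21055227815635158 F [0.5759 0.1249 2.1795]
[-0.2634  0.6151  0.8764  0.0028  1.6359 -0.0069]
```

The commanded pose after a clamped call keeps the slight tilt. Pushing at the edge of reach, which the interface text says is approached as far as the arm can, could therefore build up the tilt needed. I'll try a longer push.

>>> move_arm([
  {"x": 0,"y": 0.05,"z": 0,"yaw": 0,"fingers": 1},
  {"x": 0,"y": 0.1,"z": 0,"yaw": 0,"fingers": 1},
  {"x": 0,"y": 0.15,"z": 0,"yaw": 0,"fingers": 1},
  {"x": 0,"y": 0.2,"z": 0,"yaw": 0,"fingers": 1},
  {"x": 0,"y": 0.25,"z": 0,"yaw": 0,"fingers": 1},
])

```text
time: 20.25
eef_pos: [0.9448, -0.1564, 0.3505]
tcp_rot: [0.791, 0.611, 0.015, 0.015]
contact_force: [0.0, -0.5, -0.2]
opening: 0.213
finger_force: 62.4
```

Run:
```python
from go import *
go([]);print(ctrl.get_state()["qpos"],ctrl.get_state()["dq"])
```

```text
at [ 0.9448 -0.1564  0.3505] 75.3512593537829 toolz [ 0.0423 -0.0057 -0.9991] t 20.25 op 0.21269379786164022 F [ 0.046  -0.4757 -0.161 ]
[-0.2711  1.0633  0.2176  0.0061  1.8185 -0.0137] [-0.0269  0.0263 -0.0876  0.0018 -0.1064 -0.029 ]
```

>>> move_arm([
  {"x": 0,"y": 0.05,"z": 0,"yaw": 0,"fingers": 1},
  {"x": 0,"y": 0.1,"z": 0,"yaw": 0,"fingers": 1},
  {"x": 0,"y": 0.15,"z": 0,"yaw": 0,"fingers": 1},
  {"x": 0,"y": 0.2,"z": 0,"yaw": 0,"fingers": 1},
  {"x": 0,"y": 0.25,"z": 0,"yaw": 0,"fingers": 1},
])

```text
time: 20.75
eef_pos: [0.9642, -0.1735, 0.3207]
tcp_rot: [0.791, 0.611, 0.029, 0.031]
contact_force: [0.1, -0.7, -0.7]
opening: 0.209
finger_force: 62.4
```

>>> move_arm([
  {"x": 0,"y": 0.035,"z": -0.035,"yaw": 0,"fingers": 1},
  {"x": 0,"y": 0.07,"z": -0.07,"yaw": 0,"fingers": 1},
  {"x": 0,"y": 0.105,"z": -0.105,"yaw": 0,"fingers": 1},
  {"x": 0,"y": 0.14,"z": -0.14,"yaw": 0,"fingers": 1},
  {"x": 0,"y": 0.175,"z": -0.175,"yaw": 0,"fingers": 1},
])

```text
time: 21.25
eef_pos: [0.9429, -0.178, 0.3932]
tcp_rot: [0.79, 0.61, 0.039, 0.043]
contact_force: [-1.0, 1.5, -0.3]
opening: 0.214
finger_force: 62.4
```

Run:
```python
from go import *
go([]);print(ctrl.get_state()["qpos"],ctrl.get_state()["dq"])
```

```text
at [ 0.9429 -0.178   0.3932] 75.35917399552471 toolz [ 0.1135 -0.0201 -0.9933] t 21.25 op 0.21376812243514776 F [-0.9719  1.4588 -0.3431]
[-0.2956  1.0236  0.21    0.0142  1.7933 -0.0356] [-0.0169 -0.0998  0.0006  0.0031  0.1098 -0.0146]
```

Run:
```python
from go import *
t=load("top0")
print(t[50:90:3,300].tolist())
print(plane("top",[[320,67]],0.0),plane("top",[[320,67]],0.3))
s=load("side0");print(plane("side",[[200,212],[330,140],[420,105]],0))
```

```text
[[49, 89, 149], [50, 90, 151], [50, 89, 150], [49, 90, 149], [51, 87, 151], [56, 91, 150], [74, 72, 79], [75, 75, 81], [76, 77, 82], [75, 76, 80], [78, 78, 85], [75, 76, 82], [77, 77, 82], [73, 71, 78]]
[[ 1.0771 -0.0051  0.    ]] [[ 0.9331 -0.0064  0.3   ]]
[[ 1.0552  0.2073  0.    ]
 [ 1.1177 -0.5856  0.    ]
 [ 1.0594 -1.2478  0.    ]]
```

>>> move_arm([
  {"x": 0,"y": 0.05,"z": 0,"yaw": 0,"fingers": 1},
  {"x": 0,"y": 0.1,"z": 0,"yaw": 0,"fingers": 1},
  {"x": 0,"y": 0.15,"z": 0,"yaw": 0,"fingers": 1},
  {"x": 0,"y": 0.2,"z": 0,"yaw": 0,"fingers": 1},
  {"x": 0,"y": 0.25,"z": 0,"yaw": 0,"fingers": 1},
])

```text
time: 21.75
eef_pos: [0.9636, -0.1917, 0.355]
tcp_rot: [0.79, 0.609, 0.048, 0.053]
contact_force: [-0.3, 0.4, -0.2]
opening: 0.212
finger_force: 62.4
```

>>> move_arm([
  {"x": 0,"y": 0.045,"z": -0.02,"yaw": 0,"fingers": 1},
  {"x": 0,"y": 0.09,"z": -0.04,"yaw": 0,"fingers": 1},
  {"x": 0,"y": 0.135,"z": -0.06,"yaw": 0,"fingers": 1},
  {"x": 0,"y": 0.18,"z": -0.08,"yaw": 0,"fingers": 1},
  {"x": 0,"y": 0.225,"z": -0.1,"yaw": 0,"fingers": 1},
])

```text
time: 22.25
eef_pos: [0.9591, -0.1986, 0.3847]
tcp_rot: [0.788, 0.609, 0.059, 0.066]
contact_force: [0.2, 0.0, -1.5]
opening: 0.215
finger_force: 62.4
```

Run:
```python
from go import *
go([]);print(ctrl.get_state()["qpos"],ctrl.get_state()["dq"])
```

```text
at [ 0.9591 -0.1986  0.3847] 75.39261756250976 toolz [ 0.1738 -0.0323 -0.9843] t 22.25 op 0.21510765219440606 F [ 0.2044  0.029  -1.4593]
[-0.3132  1.0351  0.2101  0.0231  1.7201 -0.0516] [-0.013  -0.0345  0.0039  0.0023  0.038  -0.0125]
```

>>> move_arm([
  {"x": -0.02,"y": 0.045,"z": 0,"yaw": 0,"fingers": 1},
  {"x": -0.04,"y": 0.09,"z": 0,"yaw": 0,"fingers": 1},
  {"x": -0.06,"y": 0.135,"z": 0,"yaw": 0,"fingers": 1},
  {"x": -0.08,"y": 0.18,"z": 0,"yaw": 0,"fingers": 1},
  {"x": -0.1,"y": 0.225,"z": 0,"yaw": 0,"fingers": 1},
])

```text
time: 22.75
eef_pos: [0.9613, -0.2661, 0.3583]
tcp_rot: [0.788, 0.608, 0.068, 0.078]
contact_force: [0.3, -0.1, -0.4]
opening: 0.213
finger_force: 62.4
```

Run:
```python
from go import *
go([]);print(ctrl.get_state()["qpos"],ctrl.get_state()["dq"])
```

```text
at [ 0.9613 -0.2661  0.3583] 75.37922131698234 toolz [ 0.2013 -0.0397 -0.9787] t 22.75 op 0.21275148403583088 F [ 0.3197 -0.1188 -0.3837]
[-0.3809  1.0643  0.2107  0.0382  1.6633 -0.117 ] [-0.098   0.0422 -0.0028  0.0184 -0.0457 -0.0999]
```

>>> move_arm([
  {"x": -0.022,"y": 0.045,"z": -0.005,"yaw": 0,"fingers": 1},
  {"x": -0.044,"y": 0.09,"z": -0.01,"yaw": 0,"fingers": 1},
  {"x": -0.066,"y": 0.135,"z": -0.015,"yaw": 0,"fingers": 1},
  {"x": -0.088,"y": 0.18,"z": -0.02,"yaw": 0,"fingers": 1},
  {"x": -0.11,"y": 0.225,"z": -0.025,"yaw": 0,"fingers": 1},
])

```text
time: 23.25
eef_pos: [0.9528, -0.3266, 0.3541]
tcp_rot: [0.786, 0.606, 0.077, 0.091]
contact_force: [-0.0, -0.3, -0.4]
opening: 0.215
finger_force: 62.4
```

>>> move_arm([
  {"x": 0,"y": 0.05,"z": -0.01,"yaw": 0,"fingers": 1},
  {"x": 0,"y": 0.1,"z": -0.02,"yaw": 0,"fingers": 1},
  {"x": 0,"y": 0.15,"z": -0.03,"yaw": 0,"fingers": 1},
  {"x": 0,"y": 0.2,"z": -0.04,"yaw": 0,"fingers": 1},
  {"x": 0,"y": 0.25,"z": -0.05,"yaw": 0,"fingers": 1},
])

```text
time: 23.75
eef_pos: [0.96, -0.317, 0.3669]
tcp_rot: [0.784, 0.605, 0.086, 0.104]
contact_force: [-0.1, 0.4, -0.2]
opening: 0.213
finger_force: 62.4
```

Run:
```python
from go import *
go([]);print(ctrl.get_state()["qpos"],ctrl.get_state()["dq"])
```

```text
at [ 0.96   -0.317   0.3669] 75.38282389080416 toolz [ 0.2607 -0.0597 -0.9636] t 23.75 op 0.21276261183970774 F [-0.0648  0.447  -0.1959]
[-0.4326  1.0592  0.2109  0.0551  1.6063 -0.167 ] [ 0.0118 -0.0135  0.0034 -0.0041  0.0135  0.0144]
```

>>> move_arm([
  {"x": 0,"y": 0.05,"z": 0,"yaw": 0,"fingers": 1},
  {"x": 0,"y": 0.1,"z": 0,"yaw": 0,"fingers": 1},
  {"x": 0,"y": 0.15,"z": 0,"yaw": 0,"fingers": 1},
  {"x": 0,"y": 0.2,"z": 0,"yaw": 0,"fingers": 1},
  {"x": 0,"y": 0.25,"z": 0,"yaw": 0,"fingers": 1},
])

```text
time: 24.25
eef_pos: [0.9743, -0.3134, 0.356]
tcp_rot: [0.783, 0.603, 0.094, 0.117]
contact_force: [1.0, 0.1, -1.0]
opening: 0.211
finger_force: 62.4
```

>>> move_arm([
  {"x": -0.01,"y": 0.048,"z": 0,"yaw": 0,"fingers": 1},
  {"x": -0.02,"y": 0.096,"z": 0,"yaw": 0,"fingers": 1},
  {"x": -0.03,"y": 0.144,"z": 0,"yaw": 0,"fingers": 1},
  {"x": -0.04,"y": 0.192,"z": 0,"yaw": 0,"fingers": 1},
  {"x": -0.05,"y": 0.24,"z": 0,"yaw": 0,"fingers": 1},
])

```text
time: 24.75
eef_pos: [0.9774, -0.3366, 0.3516]
tcp_rot: [0.781, 0.602, 0.103, 0.131]
contact_force: [-0.2, -0.5, -0.5]
opening: 0.212
finger_force: 62.4
```

Run:
```python
from go import *
go([]);print(ctrl.get_state()["qpos"],ctrl.get_state()["dq"])
```

```text
at [ 0.9774 -0.3366  0.3516] 75.23459307299166 toolz [ 0.3188 -0.0798 -0.9444] t 24.75 op 0.21198090027527178 F [-0.2271 -0.55   -0.4507]
[-0.4453  1.0805  0.2109  0.0654  1.5216 -0.1792] [-0.0302  0.0125  0.0003  0.0101 -0.0106 -0.0314]
```

>>> move_arm([
  {"x": 0,"y": 0.05,"z": -0.01,"yaw": 0,"fingers": 1},
  {"x": 0,"y": 0.1,"z": -0.02,"yaw": 0,"fingers": 1},
  {"x": 0,"y": 0.15,"z": -0.03,"yaw": 0,"fingers": 1},
  {"x": 0,"y": 0.2,"z": -0.04,"yaw": 0,"fingers": 1},
  {"x": 0,"y": 0.25,"z": -0.05,"yaw": 0,"fingers": 1},
])

```text
time: 25.25
eef_pos: [0.9793, -0.326, 0.3791]
tcp_rot: [0.779, 0.6, 0.112, 0.144]
contact_force: [0.5, -0.3, -0.2]
opening: 0.213
finger_force: 62.4
```

>>> move_arm([
  {"x": 0,"y": 0.05,"z": -0.01,"yaw": 0,"fingers": 1},
  {"x": 0,"y": 0.1,"z": -0.02,"yaw": 0,"fingers": 1},
  {"x": 0,"y": 0.15,"z": -0.03,"yaw": 0,"fingers": 1},
  {"x": 0,"y": 0.2,"z": -0.04,"yaw": 0,"fingers": 1},
  {"x": 0,"y": 0.25,"z": -0.05,"yaw": 0,"fingers": 1},
])

```text
time: 25.75
eef_pos: [0.9794, -0.318, 0.4058]
tcp_rot: [0.777, 0.598, 0.121, 0.157]
contact_force: [-0.8, 0.3, -1.3]
opening: 0.219
finger_force: 62.4
```

Run:
```python
from go import *
s=ctrl.read_camera("side");cv2.imwrite("pics/side3.png",s[:,:,::-1])
go([]);print(ctrl.get_state()["qpos"],ctrl.get_state()["dq"])
X=R.from_quat(ctrl.get_state()["tcp_rot"]).as_matrix();print(X, np.degrees(np.arccos(-X[2,2])))
```

```text
at [ 0.9794 -0.3177  0.4069] 75.1852145044997 toolz [ 0.3768 -0.0991 -0.921 ] t 25.8 op 0.2142864252262066 F [ 0.2626  0.8864 -0.311 ]
[-0.428   1.028   0.2105  0.0664  1.5083 -0.1601] [-0.0003 -0.0017 -0.0071  0.0027 -0.0101 -0.0042]
[[ 0.2557  0.8903  0.3768]
 [ 0.9668 -0.2357 -0.0991]
 [ 0.0006  0.3896 -0.921 ]] 22.932745737890382
```

>>> move_arm([
  {"x": 0,"y": 0.05,"z": 0,"yaw": 0,"fingers": 1},
  {"x": 0,"y": 0.1,"z": 0,"yaw": 0,"fingers": 1},
  {"x": 0,"y": 0.15,"z": 0,"yaw": 0,"fingers": 1},
  {"x": 0,"y": 0.2,"z": 0,"yaw": 0,"fingers": 1},
  {"x": 0,"y": 0.25,"z": 0,"yaw": 0,"fingers": 1},
])

```text
time: 26.3
eef_pos: [0.9891, -0.313, 0.4082]
tcp_rot: [0.774, 0.596, 0.13, 0.17]
contact_force: [-0.4, 0.5, -0.8]
opening: 0.212
finger_force: 62.4
```

Run:
```python
from go import *
s=ctrl.read_camera("side")
go([]);print(ctrl.get_state()["qpos"],ctrl.get_state()["dq"])
X=R.from_quat(ctrl.get_state()["tcp_rot"]).as_matrix();print(X, np.degrees(np.arccos(-X[2,2])))
```

```text
at [ 0.9892 -0.3127  0.4083] 75.15399489244798 toolz [ 0.4039 -0.1076 -0.9085] t 26.35 op 0.2179563552994624 F [ 0.2366  0.3049 -0.6257]
[-0.4197  1.0294  0.2111  0.0667  1.475  -0.1527] [ 0.0006 -0.0006 -0.0017  0.0023 -0.0014 -0.0034]
[[ 0.2562  0.8782  0.4039]
 [ 0.9666 -0.2325 -0.1076]
 [-0.0006  0.4179 -0.9085]] 24.704999041377683
```

>>> move_arm([
  {"x": 0,"y": 0.05,"z": 0,"yaw": 0,"fingers": 1},
])

```text
time: 26.45
eef_pos: [0.9954, -0.313, 0.4123]
tcp_rot: [0.772, 0.593, 0.138, 0.181]
contact_force: [0.1, -0.0, -0.1]
opening: 0.215
finger_force: 62.4
```

```bash
cat > go3.py <<'E'
from go import *
def go3(wps):
    st=ctrl.get_state();X=R.from_quat(st["tcp_rot"]).as_matrix();p=st["eef_pos"]
    print("at",p,"z",X[:,2],"tilt",np.degrees(np.arccos(-X[2,2])),"az",np.degrees(np.arctan2(X[1,2],X[0,2])),"xz",X[2,0],"hd",np.degrees(np.arctan2(X[1,0],X[0,0])),"t",st["time"])
    for w in wps:
        d=np.array(w)-p;n=int(np.ceil(np.linalg.norm(d)/.24))
        for i in range(n):print("  ",X.T@d/n)
        p=np.array(w)
E
python3 - <<'E'
from go3 import *
s=ctrl.read_camera("side")
f=np.array([.6685,-.005,.275]);z=np.array([.4087,-.108,-.906])
go3([f-z*.0015+[0,0,.04],f-z*.0015])
E
```

```text
at [ 0.996  -0.3125  0.4133] z [ 0.431  -0.1162 -0.8948] tilt 26.5126589827925 az -15.088972809253596 xz -0.0017758012892922503 hd 75.11498582442503 t 26.5
   [ 0.1066 -0.1988 -0.0452]
   [ 0.1066 -0.1988 -0.0452]
   [ 0.0001 -0.0179  0.0358]
```

>>> move_arm([
  {"x": 0.107,"y": -0.199,"z": -0.045,"yaw": 0,"fingers": 1},
  {"x": 0.107,"y": -0.199,"z": -0.045,"yaw": 0,"fingers": 1},
  {"x": 0.107,"y": -0.199,"z": -0.045,"yaw": 0,"fingers": 1},
  {"x": 0.107,"y": -0.199,"z": -0.045,"yaw": 0,"fingers": 1},
  {"x": 0.107,"y": -0.199,"z": -0.045,"yaw": 0,"fingers": 1},
])

```text
time: 27.0
eef_pos: [0.8466, -0.173, 0.3704]
tcp_rot: [0.772, 0.593, 0.139, 0.182]
contact_force: [1.7, -0.1, 0.0]
opening: 0.21
finger_force: 62.5
```

>>> move_arm([
  {"x": 0.107,"y": -0.199,"z": -0.045,"yaw": 0,"fingers": 1},
  {"x": 0.107,"y": -0.199,"z": -0.045,"yaw": 0,"fingers": 1},
  {"x": 0.107,"y": -0.199,"z": -0.045,"yaw": 0,"fingers": 1},
  {"x": 0.107,"y": -0.199,"z": -0.045,"yaw": 0,"fingers": 1},
  {"x": 0.107,"y": -0.199,"z": -0.045,"yaw": 0,"fingers": 1},
])

```text
time: 27.5
eef_pos: [0.6817, -0.0176, 0.3216]
tcp_rot: [0.771, 0.594, 0.138, 0.181]
contact_force: [-0.6, -0.1, -0.8]
opening: 0.213
finger_force: 62.5
```

Run:
```python
from go3 import *
for i in range(3): s=ctrl.read_camera("side")
f=np.array([.6685,-.005,.275]);z=np.array([.4087,-.108,-.906])
go3([f-z*.0015]);print(ctrl.get_state()["qpos"])
```

```text
at [ 0.6832 -0.0184  0.3223] z [ 0.4293 -0.1148 -0.8958] tilt 26.383034788892008 az -14.973473100015546 xz -0.0018227828984653527 hd 75.23707275237759 t 27.65
   [ 0.0093 -0.0368  0.0331]
[-0.1583  0.0254  1.7518 -0.0581  0.9069  0.1241]
```

Run:
```python
from go3 import *
go3([(.47,-.02,.32),(.42,-.01,.32)])
```

```text
at [ 0.6832 -0.0184  0.3223] z [ 0.4293 -0.1148 -0.8958] tilt 26.383034788892008 az -14.973473100015546 xz -0.0018227828984653527 hd 75.23707275237759 t 27.65
   [-0.0559 -0.1854 -0.0892]
   [-0.0031 -0.0456 -0.0226]
```

>>> move_arm([
  {"x": -0.056,"y": -0.185,"z": -0.089,"yaw": 0,"fingers": 1},
  {"x": -0.056,"y": -0.185,"z": -0.089,"yaw": 0,"fingers": 1},
  {"x": -0.056,"y": -0.185,"z": -0.089,"yaw": 0,"fingers": 1},
  {"x": -0.056,"y": -0.185,"z": -0.089,"yaw": 0,"fingers": 1},
  {"x": -0.056,"y": -0.185,"z": -0.089,"yaw": 0,"fingers": 1},
])

```text
time: 28.15
eef_pos: [0.4691, -0.0218, 0.3207]
tcp_rot: [0.772, 0.593, 0.139, 0.182]
contact_force: [-0.1, 0.5, -0.5]
opening: 0.211
finger_force: 62.5
```

>>> move_arm([
  {"x": 0,"y": -0.027,"z": -0.013,"yaw": 0,"fingers": 1},
])

```text
time: 28.25
eef_pos: [0.4427, -0.015, 0.3213]
tcp_rot: [0.772, 0.593, 0.139, 0.183]
contact_force: [-0.6, 1.6, -0.1]
opening: 0.216
finger_force: 62.5
```

Run:
```python
from go3 import *
s=ctrl.read_camera("side");s=ctrl.read_camera("side")
go3([]);print(ctrl.get_state()["qpos"])
```

```text
at [ 0.4417 -0.014   0.3214] z [ 0.4316 -0.1172 -0.8944] tilt 26.565533258018416 az -15.187993954615168 xz -0.002012237951033613 hd 75.04258776833454 t 28.35
[-0.2611 -0.6017  2.2434 -0.002   1.0362  0.0001]
```

>>> move_arm([
  {"x": 0,"y": -0.036,"z": -0.017,"yaw": 0,"fingers": 1},
])

```text
time: 28.45
eef_pos: [0.4059, -0.0048, 0.3189]
tcp_rot: [0.773, 0.593, 0.137, 0.181]
contact_force: [-0.9, -0.2, -0.1]
opening: 0.216
finger_force: 62.4
```

>>> move_arm([
  {"x": 0,"y": -0.027,"z": -0.013,"yaw": 0,"fingers": 1},
])

```text
time: 28.55
eef_pos: [0.3752, 0.0037, 0.319]
tcp_rot: [0.772, 0.593, 0.138, 0.181]
contact_force: [0.1, 0.1, 0.0]
opening: 0.215
finger_force: 62.4
```

Run:
```python
from go3 import *
s=ctrl.read_camera("side");s=ctrl.read_camera("side")
go3([]);print(ctrl.get_state()["qpos"])
```

```text
at [0.3747 0.0042 0.3204] z [ 0.4321 -0.1169 -0.8942] tilt 26.594697869894492 az -15.13846086764188 xz -0.0019777411235242792 hd 75.08787973803972 t 28.65
[-0.2602 -0.8185  2.3527 -0.002   1.1432 -0.    ]
```

>>> move_arm([
  {"x": 0,"y": -0.027,"z": -0.013,"yaw": 0,"fingers": 1},
])

```text
time: 28.75
eef_pos: [0.352, 0.0118, 0.3196]
tcp_rot: [0.772, 0.593, 0.137, 0.181]
contact_force: [-0.5, 0.3, -0.1]
opening: 0.209
finger_force: 62.4
```

>>> move_arm([
  {"x": 0,"y": -0.018,"z": -0.009,"yaw": 0,"fingers": 1},
])

```text
time: 28.85
eef_pos: [0.3471, 0.0204, 0.3194]
tcp_rot: [0.774, 0.593, 0.132, 0.179]
contact_force: [0.8, 0.1, -0.0]
opening: 0.211
finger_force: 62.5
```

Run:
```python
from go3 import *
s=ctrl.read_camera("side");s=ctrl.read_camera("side")
go3([]);print(ctrl.get_state()["qpos"])
```

```text
at [0.3479 0.0212 0.3204] z [ 0.4192 -0.1189 -0.9001] tilt 25.82939516263576 az -15.83279855106123 xz -0.007078249916635249 hd 75.00508348827942 t 28.95
[-0.212  -0.8929  2.3811 -0.03    1.2035  0.0524]
```

>>> move_arm([
  {"x": 0.015,"y": -0.016,"z": -0.008,"yaw": 0,"fingers": 1},
])

```text
time: 29.05
eef_pos: [0.3416, 0.0406, 0.3203]
tcp_rot: [0.775, 0.592, 0.13, 0.179]
contact_force: [0.6, -0.1, -1.4]
opening: 0.211
finger_force: 62.5
```

Run:
```python
from go3 import *
s=ctrl.read_camera("side");s=ctrl.read_camera("side")
f=np.array([.6685,-.005,.275]);z=np.array([.4087,-.108,-.906])
go3([f-z*.0015+[0,0,.04]]);print(ctrl.get_state()["qpos"])
```

```text
at [0.3411 0.0433 0.3204] z [ 0.4149 -0.119  -0.9021] tilt 25.567831394351074 az -15.999737045303586 xz -0.00894631432071527 hd 75.07176119357565 t 29.15
   [0.0189 0.1472 0.0725]
   [0.0189 0.1472 0.0725]
[-0.1202 -0.8928  2.3802 -0.073   1.2138  0.1485]
```

Total orientation error is now about 0.8°. I'll return to the focus.

>>> move_arm([
  {"x": 0.019,"y": 0.147,"z": 0.07,"yaw": 0,"fingers": 1},
  {"x": 0.019,"y": 0.147,"z": 0.07,"yaw": 0,"fingers": 1},
  {"x": 0.019,"y": 0.147,"z": 0.07,"yaw": 0,"fingers": 1},
  {"x": 0.019,"y": 0.147,"z": 0.07,"yaw": 0,"fingers": 1},
])

```text
time: 29.55
eef_pos: [0.5065, 0.0162, 0.3175]
tcp_rot: [0.774, 0.594, 0.129, 0.177]
contact_force: [-0.6, 0.9, -1.0]
opening: 0.217
finger_force: 62.4
```

>>> move_arm([
  {"x": 0.019,"y": 0.147,"z": 0.07,"yaw": 0,"fingers": 1},
  {"x": 0.019,"y": 0.147,"z": 0.07,"yaw": 0,"fingers": 1},
  {"x": 0.019,"y": 0.147,"z": 0.07,"yaw": 0,"fingers": 1},
  {"x": 0.019,"y": 0.147,"z": 0.07,"yaw": 0,"fingers": 1},
  {"x": 0.019,"y": 0.147,"z": 0.07,"yaw": 0,"fingers": 1},
])

```text
time: 30.05
eef_pos: [0.667, -0.008, 0.317]
tcp_rot: [0.774, 0.594, 0.129, 0.177]
contact_force: [0.3, 0.2, -1.6]
opening: 0.214
finger_force: 62.4
```

Run:
```python
from go3 import *
for i in range(3): s=ctrl.read_camera("side")
cv2.imwrite("pics/side4.png",s[:,:,::-1]);t=ctrl.read_camera("top");cv2.imwrite("pics/top4.png",t[:,:,::-1])
cv2.imwrite("pics/f4.png",np.hstack([cv2.resize(t[100:250,280:430],(400,400),interpolation=2),cv2.resize(s[120:270,230:380],(400,400),interpolation=2)])[:,:,::-1])
f=np.array([.6685,-.005,.275]);z=np.array([.4087,-.108,-.906])
go3([f-z*.0015]);print(ctrl.get_state()["qpos"])
```

```text
at [ 0.6641 -0.0062  0.3193] z [ 0.4133 -0.1205 -0.9026] tilt 25.502372881234276 az -16.254014419919148 xz -0.00951831627065966 hd 74.8893610618094 t 30.25
   [ 0.0027 -0.0154  0.0401]
[-0.1381 -0.0076  1.7875 -0.0784  0.9221  0.1569]
```

View pics/f4.png

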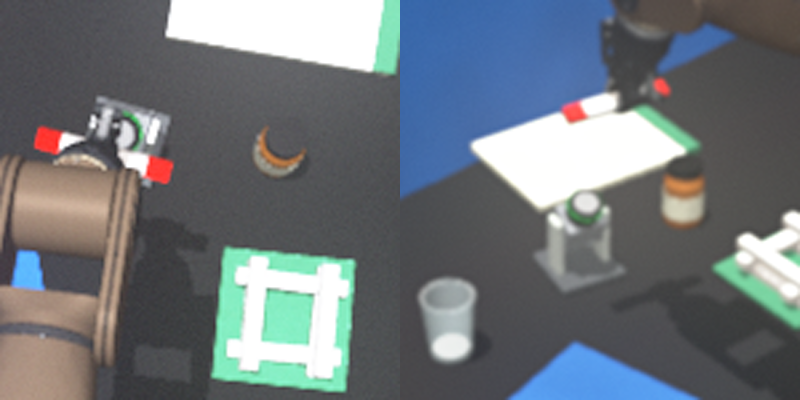

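The red-ended bar is level in the grip, its ends at about (60,140) and (158,168) in the left panel. All four tower layers look in order, with the new pair placed symmetrically. I'll triangulate the bar's red ends and re-measure the tower.

```bash
cat > red.py <<'E'
from go3 import *
def reds(t,s):
    E={}
    for n,im,(x,y,w,h) in(("top",t,(285,140,70,40)),("side",s,(285,140,60,35))):
        U=up(im,x,y,w,h).astype(int)
        m=(U[...,0]>120)&(U[...,0]-U[...,1]>70)&(U[...,0]-U[...,2]>70)
        b=sorted(blobs(m,x,y,5),key=lambda b:b[0][0]);E[n]=b
        print(n,[(q[0],q[3]) for q in b])
    return E
E
python3 - <<'E'
from red import *
t=load("top4");s=load("side4");E=reds(t,s)
if len(E["top"])==2==len(E["side"]):
    A=[tri(E["top"][i][0],E["side"][i][0]) for i in(0,1)]
    print(A);d=A[0][0]-A[1][0];print("mid",(A[0][0]+A[1][0])/2,"len",np.linalg.norm(d),"hd",np.degrees(np.arctan2(d[1],d[0])),"slope",np.degrees(np.arcsin(d[2]/np.linalg.norm(d))))
a=np.radians(-5.6);c=np.array([.524,-.235]);B=np.array([[np.cos(a),np.sin(a)],[-np.sin(a),np.cos(a)]])
x,y=345,180;U=up(t,x,y,100,75).astype(int);m=U[...,0]>165
ys,xs=np.nonzero(m);P=(plane("top",np.c_[(xs+.5)/S-.5+x,(ys+.5)/S-.5+y],.047)[:,:2]-c)@B.T
for sg in(1,-1):
  for r in [(-.03,-.01),(-.01,.01),(.01,.03)]:
    q=P[(P[:,0]>r[0])&(P[:,0]<r[1])&(abs(P[:,1]-sg*.045)<.025),1];print(r,q.min(),q.max(),(q.min()+q.max())/2)
  q=P[abs(P[:,1]-sg*.045)<.006,0];print("ends",(q.min()+q.max())/2)
E
```

```text
top [(array([297.5137, 152.1198]), 83.7578125), (array([339.1684, 163.2188]), 83.703125)]
side [(array([294.8951, 161.7883]), 45.6875), (array([327.7394, 152.0774]), 26.84375)]
[(array([0.6762, 0.0537, 0.3259]), [np.float64(0.0009774649920742402), np.float64(0.0009774649920741335)]), (array([ 0.6422, -0.0611,  0.3325]), [np.float64(0.001866221897502853), np.float64(0.0018662218975028912)])]
mid [ 0.6592 -0.0037  0.3292] len 0.1199201133382566 hd 73.49347366403144 slope -3.1547521543365593
(-0.03, -0.01) 0.03061572361843855 0.059142171110013374 0.044878947364225964
(-0.01, 0.01) 0.03087387471700458 0.058695030932706796 0.044784452824855686
(0.01, 0.03) 0.03038225544938652 0.05950067208121815 0.044941463765302336
ends -0.0001621287031065774
(-0.03, -0.01) -0.06059507533158719 -0.026044210012144454 -0.043319642671865825
(-0.01, 0.01) -0.06058477050236853 -0.02680762413259809 -0.04369619731748331
(0.01, 0.03) -0.06770961367564131 -0.027111235396278993 -0.04741042453596015
ends -5.845418114844292e-05
```

>>> move_arm([
  {"x": 0.003,"y": -0.007,"z": 0.02,"yaw": 0,"fingers": 1},
  {"x": 0.003,"y": -0.013,"z": 0.034,"yaw": 0,"fingers": 1},
  {"x": 0.003,"y": -0.0155,"z": 0.04,"yaw": 0,"fingers": 1},
  {"x": 0.003,"y": -0.0155,"z": 0.04,"yaw": 0,"fingers": 1},
])

```text
time: 30.65
eef_pos: [0.6671, -0.0039, 0.2745]
tcp_rot: [0.774, 0.594, 0.129, 0.177]
contact_force: [-0.1, 1.1, -0.6]
opening: 0.211
finger_force: 62.4
```

Run:
```python
from red import *
for i in range(3): s=ctrl.read_camera("side")
t=ctrl.read_camera("top")
cv2.imwrite("pics/side5.png",s[:,:,::-1]);cv2.imwrite("pics/top5.png",t[:,:,::-1])
cv2.imwrite("pics/f5.png",np.hstack([cv2.resize(t[130:190,280:350],(400,343),interpolation=2),cv2.resize(s[150:210,270:340],(400,343),interpolation=2)])[:,:,::-1])
f=np.array([.6685,-.005,.275]);z=np.array([.4087,-.108,-.906])
go3([f-z*.0015]);print(ctrl.get_state()["qpos"])
E0=reds(t,s)
def pd(n):
    o,d=ray(n,[b[0] for b in E0[n]]);k=np.cross(d[0],d[1]);return o,k/np.linalg.norm(k)
if all(len(E0[n])==2 for n in E0):
    (o1,n1),(o2,n2)=pd("top"),pd("side");d=np.cross(n1,n2);d/=np.linalg.norm(d);d*=np.sign(d[1])
    print("dir",d,"hd",np.degrees(np.arctan2(d[1],d[0])),"slope",np.degrees(np.arcsin(d[2])))
    for i in(0,1):
        o,r=ray("top",E0["top"][i][0]);r=r[0];x=o+r*((o2-o)@n2/(r@n2));print(x)
```

```text
at [ 0.6688 -0.0042  0.2778] z [ 0.4151 -0.1206 -0.9017] tilt 25.61364553963156 az -16.194697925077588 xz -0.009165250212634451 hd 74.900776465797 t 30.85
   [-0.0009 -0.0012  0.001 ]
[-0.1335  0.0296  1.8258 -0.086   0.8453  0.1706]
top [(array([297.507 , 154.3554]), 79.578125), (array([337.7307, 165.0508]), 77.796875)]
side [(array([294.0556, 172.5497]), 28.515625), (array([325.7572, 162.6546]), 27.796875)]
dir [ 0.264   0.9639 -0.0342] hd 74.68437829394271 slope -1.959962196483573
[0.6797 0.0554 0.2843]
[ 0.6487 -0.0579  0.2883]
```

View pics/f5.png

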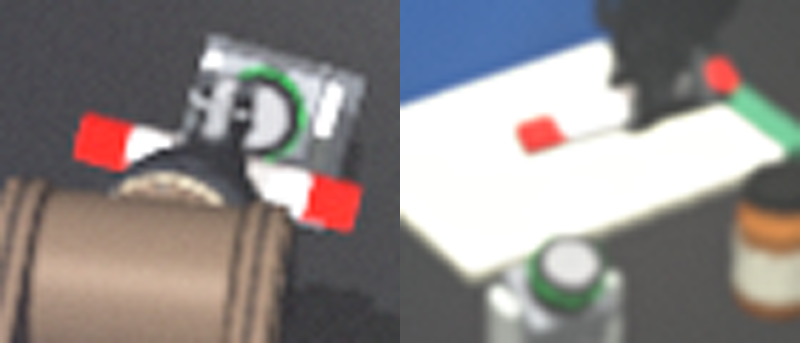

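The bar is held over the lens with red ends at (103,140) and (333,203) in the left panel, touching nothing. It sits within about 2 mm of where it should be. I'll make the final small trim and let it settle.

>>> move_arm([
  {"x": -0.002,"y": -0.001,"z": 0.001,"yaw": 0,"fingers": 1},
  {"x": -0.002,"y": -0.001,"z": 0.001,"yaw": 0,"fingers": 1},
  {"x": -0.002,"y": -0.001,"z": 0.001,"yaw": 0,"fingers": 1},
  {"x": -0.002,"y": -0.001,"z": 0.001,"yaw": 0,"fingers": 1},
  {"x": -0.002,"y": -0.001,"z": 0.001,"yaw": 0,"fingers": 1},
])

```text
time: 31.35
eef_pos: [0.6674, -0.0059, 0.2751]
tcp_rot: [0.774, 0.594, 0.13, 0.178]
contact_force: [0.2, -0.2, -0.8]
opening: 0.217
finger_force: 62.4
```

>>> move_arm([
  {"x": 0,"y": 0,"z": 0,"yaw": 0,"fingers": 1},
  {"x": 0,"y": 0,"z": 0,"yaw": 0,"fingers": 1},
  {"x": 0,"y": 0,"z": 0,"yaw": 0,"fingers": 1},
  {"x": 0,"y": 0,"z": 0,"yaw": 0,"fingers": 1},
  {"x": 0,"y": 0,"z": 0,"yaw": 0,"fingers": 1},
])

```text
time: 31.85
eef_pos: [0.6673, -0.0059, 0.2751]
tcp_rot: [0.774, 0.594, 0.13, 0.178]
contact_force: [0.1, -0.7, -0.8]
opening: 0.211
finger_force: 62.4
```

Run:
```python
from go3 import *
go3([]);print(ctrl.get_state()["dq"],ctrl.get_state()["finger_force"])
print(ctrl.sign_off())
```

```text
at [ 0.6673 -0.0059  0.2751] z [ 0.4132 -0.1203 -0.9027] tilt 25.490961447157844 az -16.232184100676058 xz -0.009408208021906256 hd 74.89854141230184 t 31.85
[ 0.0007  0.0007 -0.0009  0.0003 -0.0015 -0.0011] 62.44215130805969
the job is handed in; nothing more can be done
None
```

Handed in at 31.9 s: both plain bars are on the tower at about +45 and -46 mm, and the red-ended bar is held about 1-2 mm from the focus, within about 1° of square by the arm's readings (cameras suggest its length is off level by up to about 2°); I got the tilt by pushing at the arm's reach limits, which took joint 3 to a measured 0.2097 against its 0.21 limit.

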